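Set out the sieve shaker for a herb sieving run

TASK

Get the little sieve shaker ready for a run: seat the collecting pan in the ring on the shaker, nest the fine (yellow) sieve on the pan and the coarse (blue) sieve on top of it, so that the fine one is between the two and all three sit fully home. On the rubber mat, stand the jar of green herb (green dot) in the middle of the free strip left of the shaker, and lay the sieve lid, knob up, in the middle of the free strip right of it, ready to close up after pouring. Leave the jar of red herb, the tape roll and the wooden scoop where they are.

Things in the scene. Friction and masses are not known exactly. Their poses are not given: they have to be found in the camera images.
- shaker: Fixed off-white sieve shaker on a grey-green rubber mat. Origin: table height, under its axis; x to its back (panel faces -x), y left, z up. Mat 330 mm along y, 140 along x, 4 thick. Housing 110 mm along y, 116 along x, top at z 48; round plate on it 96 across, top at z 60. Free mat strips beside it 110 x 140 mm, their middles 110 mm left (+y) and right (-y) of the axis, at z 4.
- seat (a point): Centre of the shaker's seat: the floor (60 mm above the table) inside a dark ring 6 mm high, 67.6 mm inside and 77 mm outside diameter, that takes the pan with 1.8 mm play all round. Axes as the shaker's.
- pan: Plain steel collecting pan with a closed floor and no colour band, 64 mm across, 26 mm high, open on top (60 mm inside, floor at 6 mm), lower edge chamfered 4 mm. Origin: centre of the underside, z up. 0.1 kg.
- fine_sieve: Sieve with YELLOW rim band and close brass wire cloth, 31 mm high. Frame 64 mm across from z 7 to the rim; below it a nesting skirt 56.6 across, 7 long, tapering to 51.6 at the foot, which enters the 60 mm mouth of the pan or sieve below until the frame rests on that rim. Origin: centre of the underside, z up. Seated, it lies 19 mm above the pan's origin. 0.09 kg.
- coarse_sieve: Coarse test sieve, the same shape and size as the fine one, with a BLUE band at the rim and a wide-open steel wire grid. Seated on the fine sieve its origin lies 24 mm above that one's origin. 0.09 kg.
- sieve_lid: Steel sieve lid lying on the table, 67 mm across, 14 mm high, with a black knob 22 mm across in its middle: grip the knob between 20 and 34 mm above the underside (34 mm is the top). Origin: centre of the underside (its nesting spigot), z up. 0.08 kg.
- green_jar: Closed glass sample jar with green herb in it and a GREEN paper dot on its tin lid, upright, 46 mm across, 86 mm high with the tin lid (lid 42 mm across, above 74 mm); grip the glass. Origin: centre of the underside, z up. 0.11 kg.
- red_jar: The other sample jar, with reddish herb in it and a RED dot on its tin lid; same size, not to be moved.
- tape: Roll of yellow packing tape lying flat, 96 mm across, 48 mm high, at the far left; a bystander. Origin: centre of the underside.
- scoop: Wooden herb scoop, 190 mm long, 30 mm high, lying at the near left; a bystander. Origin: its middle on the table.
Not all that is in view belongs to the job. What is shaped like the sieve_lid but pink or turquoise is not meant.

How it is judged:
By the outcome, as a careful person would: the job done as asked, in the order asked, and still so for the second after the job is handed in, with the robot touching nothing.
It also fails if it takes over 125 s, if anything falls off the work surface, if the arm or the gripper's body presses on something with over 40 N, if the wrist force passes 120 N, or if a joint passes its speed limit or range.

ROBOT

A 6-joint arm with a two-finger parallel gripper is mounted at the origin on a cart in front of the work surface, level with it; the furniture and walls round the work are solid. World frame = base frame: x ahead of the robot, y to its left, z up, the work surface at z = 0. Lengths are in mm, angles in rad, forces in N, time in s.
With the tool pointing down it reaches from about 400 to 925 mm from the base axis. Payload 12.5 kg.
Tool frame: the origin (TCP) lies on the centre line of the jaws, within the pads' length; the fingertips stand 19 mm ahead of it and the grasp point (between the pads) is the TCP; y points along the fingers, x is the direction in which the jaws open and shut, and the axes are right-handed (so a half turn about y gives the same grasp; the last joint's range is limited). The gripper opens to 95 mm and grips with 3 to 60 N. Pads are 20 mm wide; open, the fingers measure 119 mm over their backs; the gripper's body (75 mm by 180 mm) begins 59 mm behind the grasp point.
Start: joints at [-1.257, 0.491, 1.559, -0, 1.092, -0.106], TCP at [254.76, -570.738, 233.661] pointing down, gripper open.
Joint ranges: [-3.1, 3.1], [-0.84, 2.19], [0.05, 2.79], [-1.13, 4.28], [0.06, 2.93], [-2.69, 2.69]. Speed limits (rad/s): [2.22, 2.22, 2.79, 3.14, 3.14, 3.14].

INTERFACE

Orientations are given as [roll, pitch, yaw] about the fixed x, y, z axes, in that order (R = Rz(yaw) Ry(pitch) Rx(roll)).
In Python, from cell import env gives the robot as it stands. The module is installed in compiled form; this text tells all that it offers.
- The arm moves only by the tool move_arm, never from a script. Its argument "rows" is a list of rows, each an object of numbers: "tx", "ty", "tz": the shift along the tool's x, y, z in cm; "rx", "ry", "rz": the turn, a rotation vector about the tool's x, y, z in rad; "grip": the opening in per cent of the stroke, from 0 (shut) to 100 (fully open). In form: [{"tx": .., "ty": .., "tz": .., "rx": .., "ry": .., "rz": .., "grip": ..}, ...]. A call has 1 to 10 rows; each row shifts and turns the commanded pose from where the row before left it, along the tool's axes as they then stand; what a row does not reach is not made up. A row lasts 1/12 s, in which the tool goes at most 41.7 mm and 7.16 degrees, less where a joint would pass 70% of its speed; a pose out of reach is approached as far as the arm can. A call is refused whole if a number of a shift passes 4.17 or a number of a turn 0.125, either way. A call with a gripper value outside its range is refused whole. The fingers move at their own pace and stop on an object; the grip force is fixed at half the most. Time passes only in rows, so rows that do not move let the fingers close. It gives the time, the measured TCP pose, the force and the opening at its end, in the units of the state.
- env.state(): the state, without advancing time (a new reading comes with each control period).
- env.read_camera(name): name is "scene" or "top"; returns (picture, depth): 480x640x3 uint8, blue, green, red; 480x640 float32, mm along the optical axis (not along the pixel's ray), 0 where there is no reading.
- env.calibration(name): a dict with "vertical_fov" (degrees; the focal length in pixels is half the picture's height over the tangent of half this angle, whatever the lens; pixels are square), "cx", "cy" (the principal point, pixels), "dist" ([k1, k2, p1, p2, k3] as OpenCV has them; the pictures are not rectified), "eye" and "rotation" of the camera in the world. Camera axes: x right, y up, looking along -z (the intrinsics and any distortion apply to the point x, -y, -z); pixel columns grow to the right and rows downward; lengths in mm; the calibration is good to about 2 mm. A picture is of the moment at which its call begins. calibration takes no time and is no camera call.
- env.job_done(): hands the job in, once; it reports no verdict.
The state is a dict: "t": time; "joints": joint angles; "qvel": joint speeds; "tau": joint torques, N m; "eef_pos": TCP position; "tcp_rot": TCP orientation; "ft_force": force on the tool from outside, world axes, zero at the start; "moment": the same for the moment, N m; "opening": opening from 0.0 (shut) to 1.0 (fully open).
Only numpy, scipy, OpenCV 4.12 (cv2) and the standard library are available. Lean on these libraries where they do the work, as an engineer would, in place of code of your own. Each camera call takes 0.05 s, during which the arm holds its last target.

## Working session

There is one attempt and no reset: what is moved stays moved. The work goes in short steps, Python scripts to look and compute and a tool call to move; the robot and the scene stay as the last step left them, time stands still between calls to the robot, and variables do not carry over. Pictures are saved under pics/ and viewed, and the job is handed in when it is done.

Besides the shell and the picture viewer there is one more tool, called after ">>>" as a command line: name --argument value ..., lists and objects as JSON in quotes. move_arm: Moves the arm, as the interface text tells. Its arguments: {"type":"object","properties":{"rows":{"type":"array"}},"required":["rows"]}

```bash
mkdir -p pics
cat > h.py <<'E'
import numpy as np, cv2
from cell import env
def cam(n):
    c=env.calibration(n); f=240/np.tan(np.radians(c["vertical_fov"])/2)
    K=np.array([[f,0,c["cx"]],[0,f,c["cy"]],[0,0,1.]])
    return K,np.array(c["dist"],float),np.array(c["eye"],float),np.array(c["rotation"],float)
def ray(n,uv):
    K,d,e,R=cam(n)
    p=cv2.undistortPoints(np.array(uv,float).reshape(-1,1,2),K,d).reshape(-1,2)
    return e,(np.c_[p[:,0],-p[:,1],-np.ones(len(p))]@R.T)
def plane(n,uv,z):
    e,r=ray(n,uv); return e+r*((z-e[2])/r[:,2])[:,None]
def pts(n,uv,dep):
    e,r=ray(n,uv); uv=np.array(uv,int).reshape(-1,2); return e+r*dep[uv[:,1],uv[:,0]][:,None]
def proj(n,X):
    K,d,e,R=cam(n); q=(np.array(X,float).reshape(-1,3)-e)@R
    q=q*[1,-1,-1]
    return cv2.projectPoints(q,np.zeros(3),np.zeros(3),K,d)[0].reshape(-1,2)
E
python3 - <<'E'
from h import *
for n in("scene","top"):
    p,d=env.read_camera(n); cv2.imwrite(f"pics/{n}0.png",p); np.save(f"pics/{n}0.npy",d)
    print(env.calibration(n))
print(env.state())
E
```

```text
{'vertical_fov': 55.165368318984505, 'cx': 319.71012265415294, 'cy': 241.3336226834767, 'dist': array([-0.09410945,  0.        ,  0.        ,  0.        ,  0.        ]), 'eye': array([101.12960037, 783.61449256, 970.05572628]), 'rotation': array([ 0.75342854,  0.01921062, -2.5841411 ])}
{'vertical_fov': 56.608588685019704, 'cx': 319.8882768815309, 'cy': 241.69459481469772, 'dist': array([-0.03465519,  0.        ,  0.        ,  0.        ,  0.        ]), 'eye': array([ 479.61211521,   31.93444627, 1177.85070859]), 'rotation': array([ 0.09464543,  0.02377799, -1.57069032])}
{'t': 0.1, 'joints': array([-1.25657854e+00,  4.91503651e-01,  1.55939401e+00,  1.09123713e-05,
        1.09169515e+00, -1.05602235e-01]), 'qvel': array([-0.0021399 , -0.0013237 , -0.00362276,  0.00052358, -0.00150637,
        0.00107266]), 'tau': array([ 2.82657114e-03, -6.13622189e+01, -2.58606166e+01,  6.93492615e-02,
        4.70207131e-02, -2.08903043e-05]), 'eef_pos': array([ 254.70806507, -570.52835953,  233.11556197]), 'tcp_rot': array([-1.57068128e+00,  9.93574417e-04, -1.15098129e+00]), 'ft_force': array([0.69351927, 0.10470841, 0.51789432]), 'moment': array([ 0.01730418,  0.00598727, -0.02139899]), 'opening': 0.997900511773834}
```

```bash
sed -i 's/np.array(c\["rotation"\],float)/Rm(c["rotation"])/; s/^def cam/from scipy.spatial.transform import Rotation\ndef Rm(r): return Rotation.from_euler("xyz",r).as_matrix()\ndef cam/' h.py; cat h.py|head -9
```

```text
import numpy as np, cv2
from cell import env
from scipy.spatial.transform import Rotation
def Rm(r): return Rotation.from_euler("xyz",r).as_matrix()
def cam(n):
    c=env.calibration(n); f=240/np.tan(np.radians(c["vertical_fov"])/2)
    K=np.array([[f,0,c["cx"]],[0,f,c["cy"]],[0,0,1.]])
    return K,np.array(c["dist"],float),np.array(c["eye"],float),Rm(c["rotation"])
def ray(n,uv):
```

View pics/scene0.png

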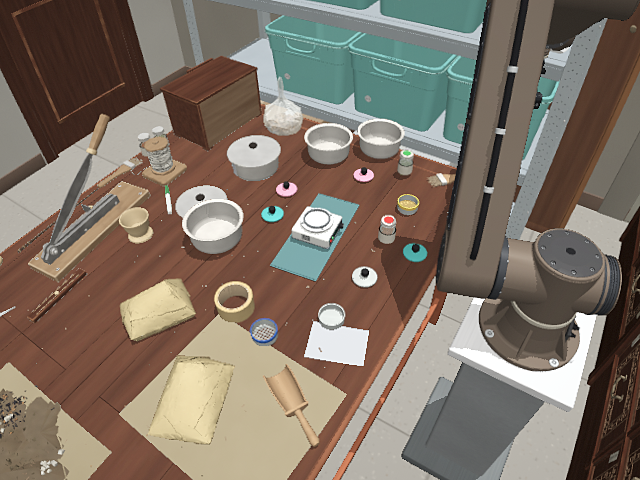

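View pics/top0.png

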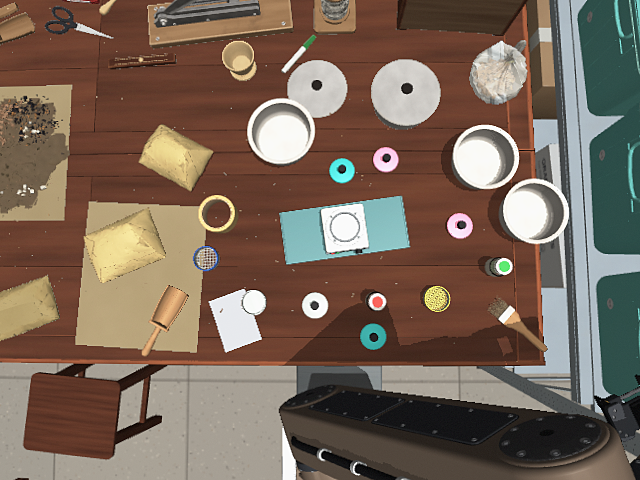

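Run:
```python
import cv2,numpy as np
p=cv2.imread('pics/top0.png')
c=cv2.resize(p[190:350,190:390],(800,640)[:2] and (750,600),interpolation=cv2.INTER_CUBIC);cv2.imwrite('pics/c1.png',c)
c=cv2.resize(p[190:350,340:540],(750,600),interpolation=cv2.INTER_CUBIC);cv2.imwrite('pics/c2.png',c)
from h import *
d=np.load('pics/top0.npy')
for nm,u,v in [("blue",205,258),("yel",437,298),("pan",254,302),("lidknob",315,305),("green",504,267),("red",377,301),("seat",345,227),("mat",300,245),("table",300,280),("paper",225,310),("sheet",150,300),("ring tape",202,205)]:
    print(nm,pts("top",[(u,v)],d)[0].round(1))
```

```text
blue [548.2 365.9   2.8]
yel [ 443.3 -243.3   13.5]
pan [432.5 232.6   5.8]
lidknob [426.3  71.5  35.1]
green [ 520.2 -390.1   89.2]
red [438.4 -80.7  85.9]
seat [622.3  -4.7  64.7]
mat [582.  112.2   8.4]
table [490.1 112.3   1.5]
paper [411.  310.6  -1.6]
sheet [436.5 512.8  -1.3]
ring tape [683.1 364.4  48. ]
```

View pics/c1.png

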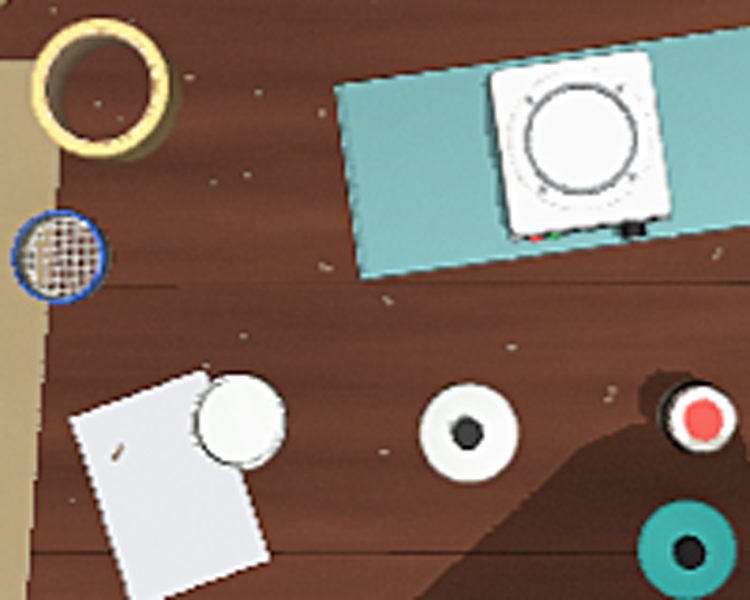

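View pics/c2.png

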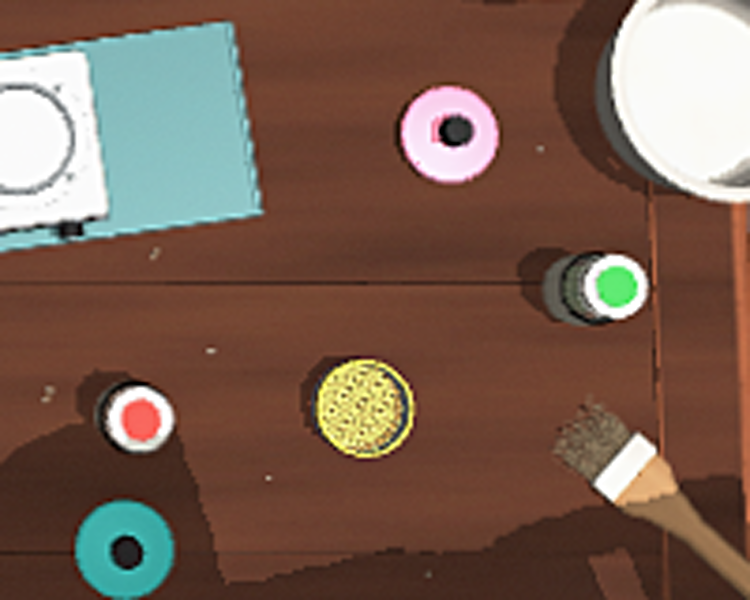

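```bash
cat > m.py <<'E'
from h import *
def circ(P):
    A=np.c_[2*P[:,:2],np.ones(len(P))]; s=np.linalg.lstsq(A,(P[:,:2]**2).sum(1),rcond=None)[0]
    return s[:2],np.sqrt(s[2]+s[0]**2+s[1]**2)
def hsv(p): return cv2.cvtColor(p,cv2.COLOR_BGR2HSV)
def blob(n,p,box,lo,hi,z,hull=True):
    m=cv2.inRange(hsv(p),np.array(lo),np.array(hi)); x0,y0,x1,y1=box
    q=np.zeros_like(m); q[y0:y1,x0:x1]=m[y0:y1,x0:x1]
    cs=cv2.findContours(q,cv2.RETR_EXTERNAL,cv2.CHAIN_APPROX_NONE)[0]
    c=max(cs,key=cv2.contourArea); 
    c=cv2.convexHull(c)
    P=plane(n,c.reshape(-1,2)+0.0,z); cc,r=circ(P)
    res=np.abs(np.hypot(*(P[:,:2]-cc).T)-r)
    k=res<max(1.5,np.median(res)*2); cc,r=circ(P[k])
    return cc.round(1),round(r,1),round(float(res.max()),1),len(P)
E
cat > m0.py <<'E'
from m import *
p=cv2.imread('pics/top0.png'); s=cv2.imread('pics/scene0.png')
B=((100,90,60),(130,255,255)); Y=((20,90,90),(35,255,255)); W=((0,0,150),(180,60,255)); G=((45,90,90),(75,255,255)); Rr=((0,120,150),(8,255,255))
print('blue',blob('top',p,(185,235,225,280),*B,31),blob('scene',s,(245,312,285,350),*B,31))
print('yel',blob('top',p,(415,275,460,320),*Y,31),blob('scene',s,(390,190,425,220),*Y,31))
print('green',blob('top',p,(485,250,520,285),*G,86),blob('scene',s,(395,145,415,165),*G,86))
print('red',blob('top',p,(360,285,395,315),*Rr,86),blob('scene',s,(375,210,400,230),*Rr,86))
print('lid',blob('top',p,(295,285,335,325),*W,14),blob('scene',s,(345,262,385,292),*W,14))
K=((0,0,0),(180,255,90))
print('knob',blob('top',p,(306,296,324,316),*K,34),blob('scene',s,(355,264,375,277),*K,34))
M=((80,60,90),(100,255,255))
for n,im,box in (('top',p,(270,185,420,275)),('scene',s,(265,190,365,285))):
    m=cv2.inRange(hsv(im),*map(np.array,M)); q=np.zeros_like(m);x0,y0,x1,y1=box;q[y0:y1,x0:x1]=m[y0:y1,x0:x1]
    c=cv2.findContours(q,cv2.RETR_EXTERNAL,cv2.CHAIN_APPROX_NONE)[0]; c=np.vstack([k for k in c if cv2.contourArea(k)>200])
    P=plane(n,cv2.convexHull(c).reshape(-1,2).astype(float),4.0)
    r=cv2.minAreaRect(P[:,:2].astype(np.float32)); print('mat',r)
E
python3 m0.py
python3 - <<'E'
import cv2
s=cv2.imread('pics/scene0.png'); p=cv2.imread('pics/top0.png')
cv2.imwrite('pics/c3.png',cv2.resize(s[180:350,230:440],(756,612)[:2] and (741,600),interpolation=cv2.INTER_CUBIC))
cv2.imwrite('pics/c4.png',cv2.resize(p[190:260,310:380],(600,600),interpolation=cv2.INTER_CUBIC))
E
```

```text
blue (array([546.8, 357. ]), np.float64(32.6), 0.8, 20) (array([545., 361.]), np.float64(33.9), 1.9, 20)
yel (array([ 442.8, -238.8]), np.float64(32.6), 0.7, 21) (array([ 438.9, -232.9]), np.float64(36.1), 4.3, 16)
green (array([ 523.1, -391.4]), np.float64(12.7), 0.5, 12) (array([ 521.5, -387.3]), np.float64(10.7), 1.1, 8)
red (array([436.6, -81.2]), np.float64(12.0), 0.7, 11) (array([436.3, -79.6]), np.float64(12.2), 1.0, 10)
lid (array([425.5,  73.1]), np.float64(33.3), 0.6, 20) (array([422.5,  78.6]), np.float64(34.1), 0.9, 19)
knob (array([425.8,  73.5]), np.float64(9.6), 1.0, 10) (array([421.1,  81.9]), np.float64(11.8), 2.1, 8)
mat ((623.5410766601562, -3.0084075927734375), (139.433349609375, 328.8857421875), 7.981720924377441)
mat ((621.088134765625, -0.1268463134765625), (138.78060913085938, 329.4808044433594), 7.773083209991455)
```

View pics/c3.png

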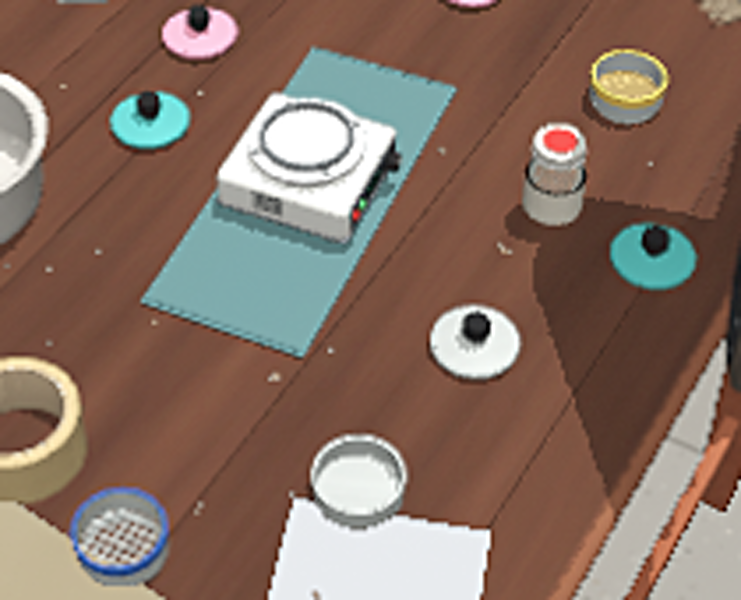

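View pics/c4.png

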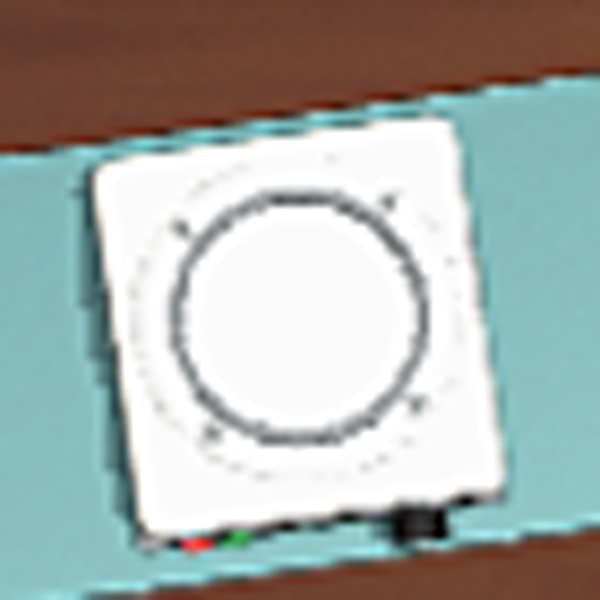

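```bash
cat > m1.py <<'E'
from m import *
p=cv2.imread('pics/top0.png'); s=cv2.imread('pics/scene0.png')
def ring(n,im,c,rad,z,thr=170):
    # dark ring pixels weighted in box
    g=cv2.cvtColor(im,cv2.COLOR_BGR2GRAY); yy,xx=np.mgrid[:480,:640]
    P=plane(n,np.c_[xx.ravel(),yy.ravel()].astype(float),z)[:,:2]; 
    d=np.hypot(*(P-np.array(c)).T); k=(d>rad[0])&(d<rad[1])&(g.ravel()<thr)
    cc,r=circ(P[k]); return cc.round(1),r.round(1),int(k.sum())
for n,im in(('top',p),('scene',s)):
    c=plane('top',[(344.6,226.5)],66)[0][:2] if n=='top' else (621,0)
    for _ in range(4):
        o=ring(n,im,c,(29,44),66); c=o[0]
    print(n,'seat',o)
print(plane('top',[(344.56,226.54)],66),plane('top',[(253.6,301.9)],26))
g=cv2.cvtColor(p,cv2.COLOR_BGR2GRAY)
a=cv2.HoughCircles(cv2.resize(p[275:330,225:285],None,fx=6,fy=6,interpolation=cv2.INTER_CUBIC)[:,:,1],cv2.HOUGH_GRADIENT,1,100,param1=100,param2=15,minRadius=60,maxRadius=85)
print(a); a=a[0]
print(plane('top',(a[:,:2]+.5)/6-.5+[225,275],26), )
E
python3 m1.py
python3 - <<'E'
import cv2
p=cv2.imread('pics/top0.png'); s=cv2.imread('pics/scene0.png')
import numpy as np
cv2.imwrite('pics/c5.png',np.hstack([cv2.resize(p[275:330,225:285],(390,360),interpolation=cv2.INTER_CUBIC),cv2.resize(s[295:335,310:350],(360,360),interpolation=cv2.INTER_CUBIC)]))
E
```

```text
top seat (array([622.8,  -3.2]), np.float64(36.2), 115)
scene seat (array([619.9,   1.2]), np.float64(36.2), 120)
[[623.29200226  -3.60028784  66.        ]] [[433.52044988 230.17957878  26.        ]]
[[[174.5 164.5  74.4]]]
[[433.26500361 230.00360496  26.        ]]
```

View pics/c5.png

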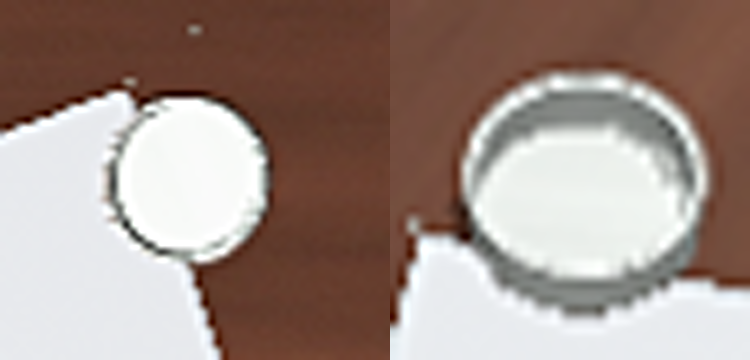

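>>> move_arm --rows '[{"ry": 0.105}, {"ry": 0.105}, {"ry": 0.105}, {"ry": 0.105}, {"tz": 4, "tx": -2}, {"tz": 4, "tx": -2}, {"tz": 4, "tx": -2}, {"tz": 4, "tx": -2}, {"tx": -4}, {"tx": -4}]'

```text
validation failed for argument at $.ro...
```

>>> move_arm --rows '[{"tx": 0, "ty": 0, "tz": 0, "rx": 0, "ry": 0.105, "rz": 0, "grip": 100}, {"tx": 0, "ty": 0, "tz": 0, "rx": 0, "ry": 0.105, "rz": 0, "grip": 100}, {"tx": 0, "ty": 0, "tz": 0, "rx": 0, "ry": 0.105, "rz": 0, "grip": 100}, {"tx": 0, "ty": 0, "tz": 0, "rx": 0, "ry": 0.105, "rz": 0, "grip": 100}, {"tx": -2, "ty": 0, "tz": 4, "rx": 0, "ry": 0, "rz": 0, "grip": 100}, {"tx": -2, "ty": 0, "tz": 4, "rx": 0, "ry": 0, "rz": 0, "grip": 100}, {"tx": -2, "ty": 0, "tz": 4, "rx": 0, "ry": 0, "rz": 0, "grip": 100}, {"tx": -2, "ty": 0, "tz": 4, "rx": 0, "ry": 0, "rz": 0, "grip": 100}, {"tx": -4, "ty": 0, "tz": 0, "rx": 0, "ry": 0, "rz": 0, "grip": 100}, {"tx": -4, "ty": 0, "tz": 0, "rx": 0, "ry": 0, "rz": 0, "grip": 100}]'

```text
t: 0.93
eef_pos: [405.1, -414.6, 232.3]
tcp_rot: [-1.572, 0.001, -1.57]
ft_force: [0.4, -0.1, -0.1]
opening: 1.0
```

>>> move_arm --rows '[{"tx": -4, "ty": 0, "tz": 0.8, "rx": 0, "ry": 0, "rz": 0, "grip": 100}, {"tx": -4, "ty": 0, "tz": 0.8, "rx": 0, "ry": 0, "rz": 0, "grip": 100}, {"tx": -4, "ty": 0, "tz": 0.8, "rx": 0, "ry": 0, "rz": 0, "grip": 100}, {"tx": -4, "ty": 0, "tz": 0.3, "rx": 0, "ry": 0, "rz": 0, "grip": 100}, {"tx": -4, "ty": 0, "tz": 0, "rx": 0, "ry": 0, "rz": 0, "grip": 100}, {"tx": -4, "ty": 0, "tz": 0, "rx": 0, "ry": 0, "rz": 0, "grip": 100}, {"tx": -4, "ty": 0, "tz": 0, "rx": 0, "ry": 0, "rz": 0, "grip": 100}, {"tx": -4, "ty": 0, "tz": 0, "rx": 0, "ry": 0, "rz": 0, "grip": 100}, {"tx": -4, "ty": 0, "tz": 0, "rx": 0, "ry": 0, "rz": 0, "grip": 100}, {"tx": -4, "ty": 0, "tz": 0, "rx": 0, "ry": 0, "rz": 0, "grip": 100}]'

```text
t: 1.77
eef_pos: [430.4, -14.4, 233.6]
tcp_rot: [-1.571, -0.0, -1.571]
ft_force: [1.2, -0.9, 0.3]
opening: 0.998
```

>>> move_arm --rows '[{"tx": -4, "ty": 0, "tz": 0, "rx": 0, "ry": 0, "rz": 0, "grip": 100}, {"tx": -4, "ty": 0, "tz": 0, "rx": 0, "ry": 0, "rz": 0, "grip": 100}, {"tx": -4, "ty": 0, "tz": 0, "rx": 0, "ry": 0, "rz": 0, "grip": 100}, {"tx": -4, "ty": 0, "tz": 0, "rx": 0, "ry": 0, "rz": 0, "grip": 100}, {"tx": -4, "ty": 0, "tz": 0, "rx": 0, "ry": 0, "rz": 0, "grip": 100}, {"tx": -4, "ty": 0, "tz": 0, "rx": 0, "ry": 0, "rz": 0, "grip": 100}, {"tx": 0, "ty": 4, "tz": 0, "rx": 0, "ry": 0, "rz": 0, "grip": 100}, {"tx": 0, "ty": 4, "tz": 0, "rx": 0, "ry": 0, "rz": 0, "grip": 100}, {"tx": 0, "ty": 0, "tz": 0, "rx": 0, "ry": 0, "rz": 0, "grip": 100}, {"tx": 0, "ty": 0, "tz": 0, "rx": 0, "ry": 0, "rz": 0, "grip": 100}]'

```text
t: 2.6
eef_pos: [430.4, 223.6, 152.9]
tcp_rot: [-1.575, -0.002, -1.571]
ft_force: [-0.7, 0.5, 0.6]
opening: 0.998
```

>>> move_arm --rows '[{"tx": -0.8, "ty": 3, "tz": 0.2, "rx": 0, "ry": 0, "rz": 0, "grip": 100}, {"tx": 0, "ty": 3, "tz": 0, "rx": 0, "ry": 0, "rz": 0, "grip": 100}, {"tx": 0, "ty": 3, "tz": 0, "rx": 0, "ry": 0, "rz": 0, "grip": 100}, {"tx": 0, "ty": 2.5, "tz": 0, "rx": 0, "ry": 0, "rz": 0, "grip": 100}, {"tx": 0, "ty": 0.9, "tz": 0, "rx": 0, "ry": 0, "rz": 0, "grip": 100}, {"tx": 0, "ty": 0, "tz": 0, "rx": 0, "ry": 0, "rz": 0, "grip": 100}, {"tx": 0, "ty": 0, "tz": 0, "rx": 0, "ry": 0, "rz": 0, "grip": 100}]'

```text
t: 3.18
eef_pos: [434.1, 231.8, 31.2]
tcp_rot: [-1.569, 0.0, -1.572]
ft_force: [0.8, -0.6, 0.2]
opening: 0.997
```

Run:
```python
from h import *
p,d=env.read_camera("top"); cv2.imwrite("pics/t1.png",p); q,_=env.read_camera("scene"); cv2.imwrite("pics/s1.png",q)
cv2.imwrite("pics/t1c.png",np.hstack([cv2.resize(p[250:350,200:310],(396,360)),cv2.resize(q[270:370,280:390],(396,360))]))
```

```text
(no output)
```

View pics/t1c.png

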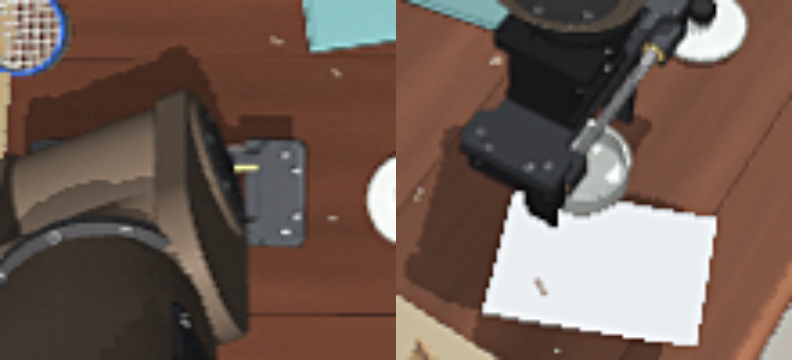

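>>> move_arm --rows '[{"tx": 0, "ty": 0.4, "tz": -0.2, "rx": 0, "ry": 0, "rz": 0, "grip": 100}, {"tx": 0, "ty": 0, "tz": 0, "rx": 0, "ry": 0, "rz": 0, "grip": 100}, {"tx": 0, "ty": 0, "tz": 0, "rx": 0, "ry": 0, "rz": 0, "grip": 60}, {"tx": 0, "ty": 0, "tz": 0, "rx": 0, "ry": 0, "rz": 0, "grip": 40}, {"tx": 0, "ty": 0, "tz": 0, "rx": 0, "ry": 0, "rz": 0, "grip": 40}, {"tx": 0, "ty": 0, "tz": 0, "rx": 0, "ry": 0, "rz": 0, "grip": 40}, {"tx": 0, "ty": 0, "tz": 0, "rx": 0, "ry": 0, "rz": 0, "grip": 40}, {"tx": 0, "ty": 0, "tz": 0, "rx": 0, "ry": 0, "rz": 0, "grip": 40}]'

```text
t: 3.95
eef_pos: [431.0, 231.8, 25.6]
tcp_rot: [-1.571, -0.0, -1.571]
ft_force: [-0.1, 1.0, 0.8]
opening: 0.668
```

>>> move_arm --rows '[{"tx": 0, "ty": 0, "tz": 0, "rx": 0, "ry": 0, "rz": 0, "grip": 80}, {"tx": 0, "ty": 0, "tz": 0, "rx": 0, "ry": 0, "rz": 0, "grip": 80}, {"tx": 0, "ty": -0.3, "tz": 0, "rx": 0, "ry": 0, "rz": 0, "grip": 80}, {"tx": 0, "ty": 0, "tz": 0, "rx": 0, "ry": 0, "rz": 0, "grip": 80}, {"tx": 0, "ty": 0, "tz": 0, "rx": 0, "ry": 0, "rz": 0, "grip": 40}, {"tx": 0, "ty": 0, "tz": 0, "rx": 0, "ry": 0, "rz": 0, "grip": 40}, {"tx": 0, "ty": 0, "tz": 0, "rx": 0, "ry": 0, "rz": 0, "grip": 40}, {"tx": 0, "ty": 0, "tz": 0, "rx": 0, "ry": 0, "rz": 0, "grip": 40}, {"tx": 0, "ty": 0, "tz": 0, "rx": 0, "ry": 0, "rz": 0, "grip": 40}]'

```text
t: 4.7
eef_pos: [431.0, 231.7, 28.6]
tcp_rot: [-1.571, -0.0, -1.571]
ft_force: [-1.2, 0.0, 2.0]
opening: 0.671
```

Run:
```python
from h import *
q,_=env.read_camera("scene"); s=env.state(); print(s["eef_pos"],s["opening"])
```

```text
[431.02614243 231.74273688  28.61639948] 0.6744898958429946
```

>>> move_arm --rows '[{"tx": 0, "ty": -3.7, "tz": 0, "rx": 0, "ry": 0, "rz": 0, "grip": 40}, {"tx": 0, "ty": -3.7, "tz": 0, "rx": 0, "ry": 0, "rz": 0, "grip": 40}, {"tx": 0, "ty": -3.7, "tz": 0, "rx": 0, "ry": 0, "rz": 0, "grip": 40}, {"tx": 2.9, "ty": 0, "tz": 2.4, "rx": 0, "ry": 0, "rz": 0, "grip": 40}, {"tx": 2.9, "ty": 0, "tz": 2.4, "rx": 0, "ry": 0, "rz": 0, "grip": 40}, {"tx": 2.9, "ty": 0, "tz": 2.4, "rx": 0, "ry": 0, "rz": 0, "grip": 40}, {"tx": 2.9, "ty": 0, "tz": 2.4, "rx": 0, "ry": 0, "rz": 0, "grip": 40}, {"tx": 2.9, "ty": 0, "tz": 2.4, "rx": 0, "ry": 0, "rz": 0, "grip": 40}, {"tx": 2.9, "ty": 0, "tz": 2.4, "rx": 0, "ry": 0, "rz": 0, "grip": 40}, {"tx": 2.9, "ty": 0, "tz": 2.4, "rx": 0, "ry": 0, "rz": 0, "grip": 40}]'

```text
t: 5.58
eef_pos: [599.7, 27.0, 139.4]
tcp_rot: [-1.571, -0.0, -1.571]
ft_force: [1.0, 1.3, -0.6]
opening: 0.673
```

>>> move_arm --rows '[{"tx": 2.9, "ty": 0, "tz": 2.2, "rx": 0, "ry": 0, "rz": 0, "grip": 40}, {"tx": 0, "ty": 1.5, "tz": 0, "rx": 0, "ry": 0, "rz": 0, "grip": 40}, {"tx": 0, "ty": 0, "tz": 0, "rx": 0, "ry": 0, "rz": 0, "grip": 40}, {"tx": 0, "ty": 0, "tz": 0, "rx": 0, "ry": 0, "rz": 0, "grip": 40}, {"tx": 0, "ty": 0, "tz": 0, "rx": 0, "ry": 0, "rz": 0, "grip": 40}]'

```text
t: 6.0
eef_pos: [620.4, 0.5, 124.8]
tcp_rot: [-1.572, 0.0, -1.57]
ft_force: [-0.2, 0.5, -1.2]
opening: 0.673
```

Run:
```python
from h import *
p,d=env.read_camera("top"); cv2.imwrite("pics/t2.png",p); q,_=env.read_camera("scene"); cv2.imwrite("pics/s2.png",q)
cv2.imwrite("pics/t2c.png",np.hstack([cv2.resize(p[180:280,290:400],(396,360)),cv2.resize(q[170:270,265:375],(396,360),interpolation=cv2.INTER_CUBIC)]))
```

```text
(no output)
```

View pics/t2c.png

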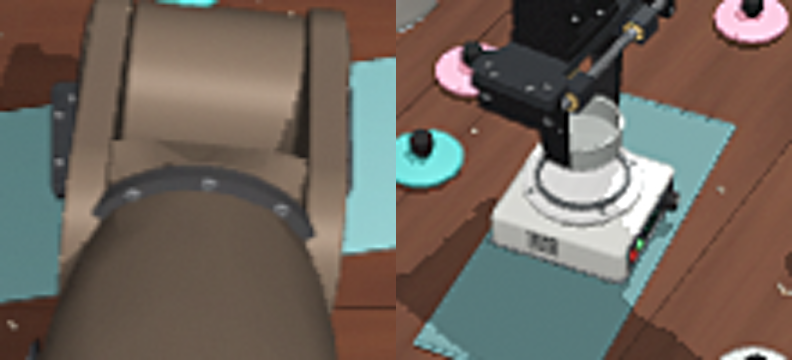

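Run:
```python
from h import *
q=cv2.imread("pics/s2.png")
cv2.imwrite("pics/s2z.png",cv2.resize(q[190:235,295:345],(800-50,675)[:1]+(675-75,) if 0 else (660,594),interpolation=cv2.INTER_NEAREST))
print(proj("scene",[[622.8,-3.2,66],[619.9,1.2,66],[620.4,.5,122],[620.4,.5,96]]))
# world dir of image right & corresponding edge predictions
K,d,e,R=cam("scene"); print("right",R[:,0])
c=np.array([620.4,.5]); u=R[:2,0]/np.hypot(*R[:2,0])
for z in(100,110,120): print(z,proj("scene",[[*(c+32*u),z],[*(c-32*u),z]]).ravel())
```

```text
[[316.51619146 216.8677173 ]
 [316.55426511 218.15445609]
 [316.04371079 203.25472209]
 [316.27636121 210.18923864]]
right [-0.84844947 -0.52892768 -0.01920944]
100 [327.74471581 208.97388347 304.74648109 209.30080747]
110 [327.72074875 206.31702786 304.59241001 206.64787908]
120 [327.69645725 203.63015227 304.43668413 203.96500261]
```

View pics/s2z.png

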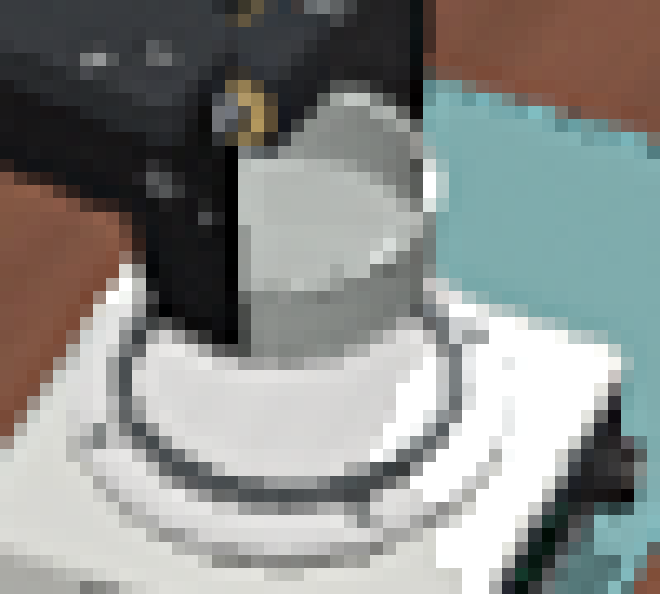

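Run:
```python
from h import *
K,d,e,R=cam("scene")
f=-R[:2,2]; f/=np.hypot(*f); print("fwd",f)
c=np.array([620.4,.5])
for z,r in((122,32),(100,32),(96,28)): print(z,proj("scene",[[*(c+r*f),z],[*(c-r*f),z]]).round(1).tolist())
for c in([622.8,-3.2],[619.9,1.2]):
  c=np.array(c); print(c,proj("scene",[[*(c+38.5*f),66],[*(c-38.5*f),66]]).round(1).tolist())
```

```text
fwd [ 0.54628909 -0.8375967 ]
122 [[315.9, 195.6], [316.2, 211.2]]
100 [[316.1, 201.4], [316.4, 217.1]]
96 [[316.1, 203.4], [316.4, 217.1]]
[622.8  -3.2] [[316.3, 207.7], [316.7, 226.4]]
[619.9   1.2] [[316.3, 208.9], [316.8, 227.8]]
```

>>> move_arm --rows '[{"tx": 0.15, "ty": 1, "tz": 0, "rx": 0, "ry": 0, "rz": 0, "grip": 40}, {"tx": 0, "ty": 1, "tz": 0, "rx": 0, "ry": 0, "rz": 0, "grip": 40}, {"tx": 0, "ty": 0.4, "tz": 0, "rx": 0, "ry": 0, "rz": 0, "grip": 40}, {"tx": 0, "ty": 0.3, "tz": 0, "rx": 0, "ry": 0, "rz": 0, "grip": 40}, {"tx": 0, "ty": 0.3, "tz": 0, "rx": 0, "ry": 0, "rz": 0, "grip": 40}, {"tx": 0, "ty": 0.2, "tz": 0, "rx": 0, "ry": 0, "rz": 0, "grip": 40}, {"tx": 0, "ty": 0, "tz": 0, "rx": 0, "ry": 0, "rz": 0, "grip": 40}, {"tx": 0, "ty": 0, "tz": 0, "rx": 0, "ry": 0, "rz": 0, "grip": 40}]'

```text
t: 6.77
eef_pos: [621.0, -1.8, 92.6]
tcp_rot: [-1.571, -0.0, -1.571]
ft_force: [-0.3, 0.2, -0.7]
opening: 0.671
```

>>> move_arm --rows '[{"tx": 0, "ty": 0.15, "tz": 0, "rx": 0, "ry": 0, "rz": 0, "grip": 40}, {"tx": 0, "ty": 0.15, "tz": 0, "rx": 0, "ry": 0, "rz": 0, "grip": 40}, {"tx": 0, "ty": 0.1, "tz": 0, "rx": 0, "ry": 0, "rz": 0, "grip": 40}, {"tx": 0, "ty": 0, "tz": 0, "rx": 0, "ry": 0, "rz": 0, "grip": 40}]'

```text
t: 7.1
eef_pos: [621.0, -1.8, 88.6]
tcp_rot: [-1.571, -0.0, -1.571]
ft_force: [0.3, -0.9, -0.8]
opening: 0.669
```

>>> move_arm --rows '[{"tx": 0, "ty": 0, "tz": 0, "rx": 0, "ry": 0, "rz": 0, "grip": 60}, {"tx": 0, "ty": 0, "tz": 0, "rx": 0, "ry": 0, "rz": 0, "grip": 85}, {"tx": 0, "ty": 0, "tz": 0, "rx": 0, "ry": 0, "rz": 0, "grip": 85}, {"tx": 0, "ty": -2, "tz": 0, "rx": 0, "ry": 0, "rz": 0, "grip": 100}, {"tx": 0, "ty": -4, "tz": 0, "rx": 0, "ry": 0, "rz": 0, "grip": 100}, {"tx": 0, "ty": -4, "tz": 0, "rx": 0, "ry": 0, "rz": 0, "grip": 100}, {"tx": 4, "ty": 0, "tz": -1, "rx": 0, "ry": 0, "rz": 0, "grip": 100}, {"tx": 4, "ty": 0, "tz": -1, "rx": 0, "ry": 0, "rz": 0, "grip": 100}, {"tx": 4, "ty": 0, "tz": -1, "rx": 0, "ry": 0, "rz": 0, "grip": 100}, {"tx": 4, "ty": 0, "tz": -1, "rx": 0, "ry": 0, "rz": 0, "grip": 100}]'

```text
t: 7.93
eef_pos: [580.3, -163.2, 189.2]
tcp_rot: [-1.57, -0.0, -1.57]
ft_force: [-0.0, -0.4, 0.4]
opening: 0.997
```

>>> move_arm --rows '[{"tx": 2, "ty": 0, "tz": -3.5, "rx": 0, "ry": 0, "rz": 0, "grip": 100}, {"tx": 2, "ty": 0, "tz": -3.5, "rx": 0, "ry": 0, "rz": 0, "grip": 100}, {"tx": 2, "ty": 0, "tz": -3.5, "rx": 0, "ry": 0, "rz": 0, "grip": 100}, {"tx": 1, "ty": 0, "tz": -3, "rx": 0, "ry": 0, "rz": 0, "grip": 100}, {"tx": 0, "ty": 0, "tz": 0, "rx": 0, "ry": 0, "rz": 0, "grip": 100}, {"tx": 0, "ty": 0, "tz": 0, "rx": 0, "ry": 0, "rz": 0, "grip": 100}]'

```text
t: 8.43
eef_pos: [445.1, -232.5, 189.2]
tcp_rot: [-1.57, -0.0, -1.573]
ft_force: [1.1, 0.3, 0.5]
opening: 0.999
```

```bash
cat > look.py <<'E'
from h import *
import sys
k=sys.argv[1]
p,d=env.read_camera("top"); cv2.imwrite(f"pics/t{k}.png",p); np.save(f"pics/t{k}.npy",d); q,e=env.read_camera("scene"); cv2.imwrite(f"pics/s{k}.png",q); np.save(f"pics/s{k}.npy",e)
a,b=int(sys.argv[2]),int(sys.argv[3]); c,f=int(sys.argv[4]),int(sys.argv[5])
cv2.imwrite(f"pics/l{k}.png",np.hstack([cv2.resize(p[b-30:b+30,a-33:a+33],(396,360),interpolation=cv2.INTER_CUBIC),cv2.resize(q[f-30:f+30,c-33:c+33],(396,360),interpolation=cv2.INTER_CUBIC)]))
E
python3 look.py 3 345 227 318 220
```

```text
(no output)
```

View pics/l3.png

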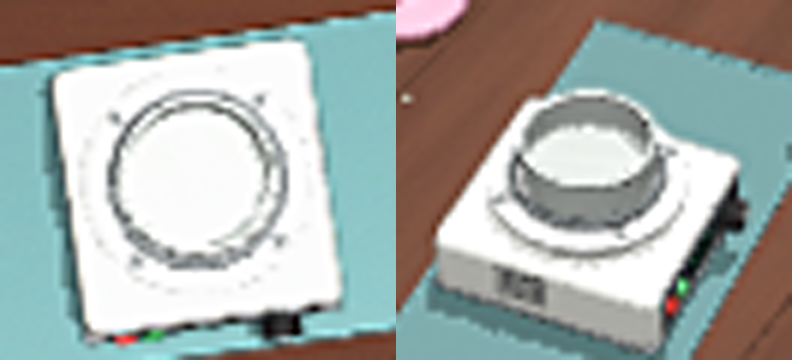

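Run:
```python
from h import *
for n,k in(("top","t3"),("scene","s3")):
    d=np.load(f"pics/{k}.npy"); yy,xx=np.mgrid[195:260,300:390] if n=="top" else np.mgrid[195:260,285:350]
    uv=np.c_[xx.ravel(),yy.ravel()]; P=pts(n,uv,d); r=np.hypot(P[:,0]-621.5,P[:,1]+1.2)
    for lo,hi in((0,27),(29,34),(41,46)): k2=(r>lo)&(r<hi); print(n,lo,hi,np.percentile(P[k2,2],[5,50,95,99]).round(1))
```

```text
top 0 27 [63.7 67.  70.5 71.4]
top 29 34 [62.6 76.4 89.3 90.3]
top 41 46 [49.9 61.  64.6 66. ]
scene 0 27 [62.9 65.6 68.8 76.2]
scene 29 34 [63.1 75.1 86.4 88. ]
scene 41 46 [45.2 58.4 62.2 64. ]
```

>>> move_arm --rows '[{"tx": 0.45, "ty": 4, "tz": -0.35, "rx": 0, "ry": 0, "rz": 0, "grip": 100}, {"tx": 0, "ty": 4, "tz": 0, "rx": 0, "ry": 0, "rz": 0, "grip": 100}, {"tx": 0, "ty": 4, "tz": 0, "rx": 0, "ry": 0, "rz": 0, "grip": 100}, {"tx": 0, "ty": 3, "tz": 0, "rx": 0, "ry": 0, "rz": 0, "grip": 100}, {"tx": 0, "ty": 1, "tz": 0, "rx": 0, "ry": 0, "rz": 0, "grip": 100}, {"tx": 0, "ty": 0, "tz": 0, "rx": 0, "ry": 0, "rz": 0, "grip": 100}, {"tx": 0, "ty": 0, "tz": 0, "rx": 0, "ry": 0, "rz": 0, "grip": 100}, {"tx": 0, "ty": 0, "tz": 0, "rx": 0, "ry": 0, "rz": 0, "grip": 100}]'

```text
t: 9.2
eef_pos: [443.5, -236.5, 30.1]
tcp_rot: [-1.569, -0.002, -1.57]
ft_force: [0.6, 0.7, -0.6]
opening: 0.998
```

```bash
python3 look.py 4 437 298 405 205; python3 -c "
from h import *
print(env.state()['eef_pos'])"
```

```text
[ 443.26653491 -236.62980131   30.2944454 ]
```

View pics/l4.png

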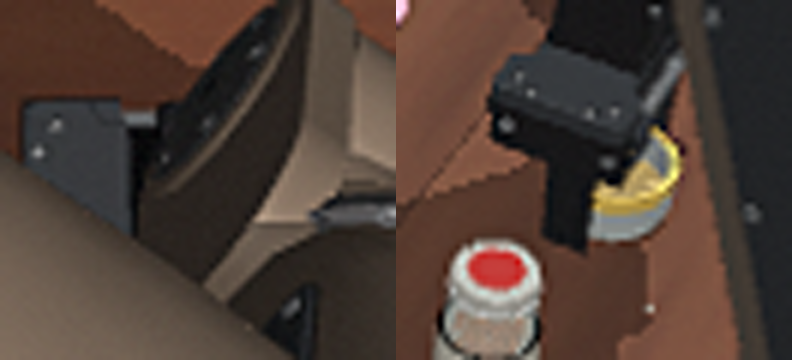

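>>> move_arm --rows '[{"tx": 0, "ty": 0.15, "tz": -0.15, "rx": 0, "ry": 0, "rz": 0, "grip": 100}, {"tx": 0, "ty": 0, "tz": 0, "rx": 0, "ry": 0, "rz": 0, "grip": 60}, {"tx": 0, "ty": 0, "tz": 0, "rx": 0, "ry": 0, "rz": 0, "grip": 40}, {"tx": 0, "ty": 0, "tz": 0, "rx": 0, "ry": 0, "rz": 0, "grip": 40}, {"tx": 0, "ty": 0, "tz": 0, "rx": 0, "ry": 0, "rz": 0, "grip": 40}, {"tx": 0, "ty": 0, "tz": 0, "rx": 0, "ry": 0, "rz": 0, "grip": 40}, {"tx": 0, "ty": 0, "tz": 0, "rx": 0, "ry": 0, "rz": 0, "grip": 40}, {"tx": 0, "ty": 0, "tz": 0, "rx": 0, "ry": 0, "rz": 0, "grip": 40}]'

```text
t: 9.97
eef_pos: [440.9, -236.3, 27.2]
tcp_rot: [-1.571, -0.0, -1.571]
ft_force: [0.3, -0.1, 2.0]
opening: 0.674
```

>>> move_arm --rows '[{"tx": 0, "ty": -3, "tz": 0, "rx": 0, "ry": 0, "rz": 0, "grip": 40}, {"tx": 0, "ty": -4, "tz": 0, "rx": 0, "ry": 0, "rz": 0, "grip": 40}, {"tx": -1, "ty": -3.5, "tz": 0, "rx": 0, "ry": 0, "rz": 0, "grip": 40}, {"tx": -2.8, "ty": -1, "tz": 2.2, "rx": 0, "ry": 0, "rz": 0, "grip": 40}, {"tx": -2.8, "ty": -1, "tz": 2.2, "rx": 0, "ry": 0, "rz": 0, "grip": 40}, {"tx": -2.8, "ty": 0, "tz": 2.2, "rx": 0, "ry": 0, "rz": 0, "grip": 40}, {"tx": -2.8, "ty": 0, "tz": 2.2, "rx": 0, "ry": 0, "rz": 0, "grip": 40}, {"tx": -2.8, "ty": 0, "tz": 2.2, "rx": 0, "ry": 0, "rz": 0, "grip": 40}, {"tx": -2.8, "ty": 0, "tz": 2.2, "rx": 0, "ry": 0, "rz": 0, "grip": 40}, {"tx": -2.8, "ty": 0, "tz": 2.2, "rx": 0, "ry": 0, "rz": 0, "grip": 40}]'

```text
t: 10.8
eef_pos: [595.6, -28.5, 152.0]
tcp_rot: [-1.571, -0.0, -1.571]
ft_force: [1.1, -1.0, -1.3]
opening: 0.675
```

>>> move_arm --rows '[{"tx": -2.8, "ty": 0, "tz": 2.4, "rx": 0, "ry": 0, "rz": 0, "grip": 40}, {"tx": 0, "ty": 1, "tz": 0, "rx": 0, "ry": 0, "rz": 0, "grip": 40}, {"tx": 0, "ty": 0, "tz": 0, "rx": 0, "ry": 0, "rz": 0, "grip": 40}, {"tx": 0, "ty": 0, "tz": 0, "rx": 0, "ry": 0, "rz": 0, "grip": 40}, {"tx": 0, "ty": 0, "tz": 0, "rx": 0, "ry": 0, "rz": 0, "grip": 40}]'

```text
t: 11.22
eef_pos: [618.3, -3.1, 142.1]
tcp_rot: [-1.572, -0.0, -1.572]
ft_force: [-0.8, 0.3, -1.2]
opening: 0.675
```

```bash
python3 look.py 5 345 227 318 205; python3 -c "
from h import *
print(env.state()['eef_pos'])"
```

```text
[618.56933612  -3.28346505 142.52851397]
```

View pics/l5.png

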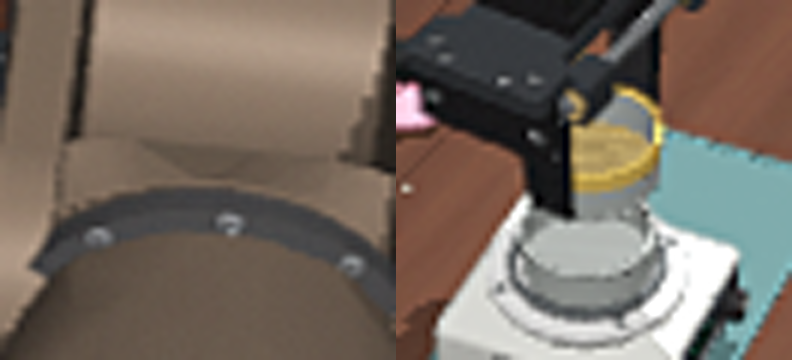

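>>> move_arm --rows '[{"tx": -0.15, "ty": 0.5, "tz": 0.3, "rx": 0, "ry": 0, "rz": 0, "grip": 40}, {"tx": 0, "ty": 1, "tz": 0, "rx": 0, "ry": 0, "rz": 0, "grip": 40}, {"tx": 0, "ty": 0.8, "tz": 0, "rx": 0, "ry": 0, "rz": 0, "grip": 40}, {"tx": 0, "ty": 0.3, "tz": 0, "rx": 0, "ry": 0, "rz": 0, "grip": 40}, {"tx": 0, "ty": 0.2, "tz": 0, "rx": 0, "ry": 0, "rz": 0, "grip": 40}, {"tx": 0, "ty": 0.2, "tz": 0, "rx": 0, "ry": 0, "rz": 0, "grip": 40}, {"tx": 0, "ty": 0.2, "tz": 0, "rx": 0, "ry": 0, "rz": 0, "grip": 40}, {"tx": 0, "ty": 0, "tz": 0, "rx": 0, "ry": 0, "rz": 0, "grip": 40}, {"tx": 0, "ty": 0, "tz": 0, "rx": 0, "ry": 0, "rz": 0, "grip": 40}]'

```text
t: 12.07
eef_pos: [622.0, -0.8, 110.2]
tcp_rot: [-1.571, -0.0, -1.571]
ft_force: [-0.3, 0.4, -0.3]
opening: 0.675
```

>>> move_arm --rows '[{"tx": 0.1, "ty": 0.1, "tz": 0, "rx": 0, "ry": 0, "rz": 0, "grip": 40}, {"tx": 0, "ty": 0.15, "tz": 0, "rx": 0, "ry": 0, "rz": 0, "grip": 40}, {"tx": 0, "ty": 0.1, "tz": 0, "rx": 0, "ry": 0, "rz": 0, "grip": 40}, {"tx": 0, "ty": 0.1, "tz": 0, "rx": 0, "ry": 0, "rz": 0, "grip": 40}, {"tx": 0, "ty": 0, "tz": 0, "rx": 0, "ry": 0, "rz": 0, "grip": 40}, {"tx": 0, "ty": 0, "tz": 0, "rx": 0, "ry": 0, "rz": 0, "grip": 40}]'

```text
t: 12.57
eef_pos: [622.0, -1.8, 106.1]
tcp_rot: [-1.57, -0.0, -1.571]
ft_force: [-1.0, -0.0, 5.7]
opening: 0.677
```

>>> move_arm --rows '[{"tx": 0, "ty": 0, "tz": 0, "rx": 0, "ry": 0, "rz": 0, "grip": 60}, {"tx": 0, "ty": 0, "tz": 0, "rx": 0, "ry": 0, "rz": 0, "grip": 85}, {"tx": 0, "ty": 0, "tz": 0, "rx": 0, "ry": 0, "rz": 0, "grip": 85}, {"tx": 0, "ty": -2, "tz": 0, "rx": 0, "ry": 0, "rz": 0, "grip": 100}, {"tx": 0, "ty": -4, "tz": 0, "rx": 0, "ry": 0, "rz": 0, "grip": 100}, {"tx": -4, "ty": -1, "tz": 0, "rx": 0, "ry": 0, "rz": 0, "grip": 100}, {"tx": -4, "ty": 0, "tz": -1, "rx": 0, "ry": 0, "rz": 0, "grip": 100}, {"tx": -4, "ty": 0, "tz": -1, "rx": 0, "ry": 0, "rz": 0, "grip": 100}, {"tx": -4, "ty": 0, "tz": -1, "rx": 0, "ry": 0, "rz": 0, "grip": 100}, {"tx": -4, "ty": 0, "tz": -1, "rx": 0, "ry": 0, "rz": 0, "grip": 100}]'

```text
t: 13.4
eef_pos: [581.3, 199.9, 175.6]
tcp_rot: [-1.571, -0.0, -1.571]
ft_force: [1.0, 0.4, 0.3]
opening: 0.999
```

>>> move_arm --rows '[{"tx": -4, "ty": 0, "tz": -1, "rx": 0, "ry": 0, "rz": 0, "grip": 100}, {"tx": -4, "ty": 0, "tz": -1, "rx": 0, "ry": 0, "rz": 0, "grip": 100}, {"tx": -4, "ty": 0, "tz": -1, "rx": 0, "ry": 0, "rz": 0, "grip": 100}, {"tx": -3.8, "ty": 0, "tz": -0.6, "rx": 0, "ry": 0, "rz": 0, "grip": 100}, {"tx": 0, "ty": 3, "tz": 0, "rx": 0, "ry": 0, "rz": 0, "grip": 100}, {"tx": 0, "ty": 0, "tz": 0, "rx": 0, "ry": 0, "rz": 0, "grip": 100}, {"tx": 0, "ty": 0, "tz": 0, "rx": 0, "ry": 0, "rz": 0, "grip": 100}]'

```text
t: 13.98
eef_pos: [545.3, 355.9, 144.4]
tcp_rot: [-1.574, -0.002, -1.57]
ft_force: [-0.3, -0.4, 0.1]
opening: 0.998
```

```bash
python3 look.py 6 345 227 318 205; python3 -c "
from h import *
print(env.state()['eef_pos'])"
```

```text
[546.62010945 355.35743736 146.32435652]
```

View pics/l6.png

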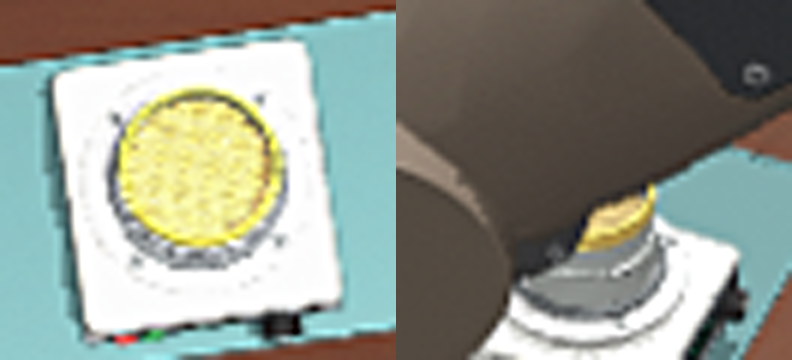

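View pics/s6.png

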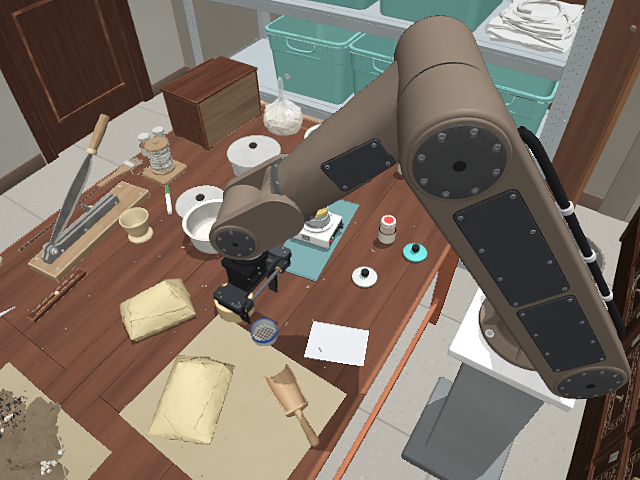

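>>> move_arm --rows '[{"tx": -0.35, "ty": 4, "tz": 0, "rx": 0, "ry": 0, "rz": 0, "grip": 100}, {"tx": 0, "ty": 4, "tz": 0, "rx": 0, "ry": 0, "rz": 0, "grip": 100}, {"tx": 0, "ty": 2.5, "tz": 0, "rx": 0, "ry": 0, "rz": 0, "grip": 100}, {"tx": 0, "ty": 1, "tz": 0, "rx": 0, "ry": 0, "rz": 0, "grip": 100}, {"tx": 0, "ty": 0, "tz": 0, "rx": 0, "ry": 0, "rz": 0, "grip": 100}, {"tx": 0, "ty": 0, "tz": 0, "rx": 0, "ry": 0, "rz": 0, "grip": 100}, {"tx": 0, "ty": 0, "tz": 0, "rx": 0, "ry": 0, "rz": 0, "grip": 100}, {"tx": 0, "ty": 0, "tz": 0, "rx": 0, "ry": 0, "rz": 0, "grip": 100}]'

```text
t: 14.75
eef_pos: [547.0, 360.0, 32.8]
tcp_rot: [-1.568, 0.001, -1.571]
ft_force: [0.2, 0.2, 0.5]
opening: 0.999
```

```bash
python3 look.py 7 205 258 264 330; python3 -c "
from m import *
print(env.state()['eef_pos'])
p=cv2.imread('pics/t6.png');print(blob('top',p,(315,200,375,260),(20,90,90),(35,255,255),110))"
```

```text
[546.58714153 359.99520646  32.1602547 ]
(array([623. ,  -2.7]), np.float64(32.1), 0.7, 18)
```

View pics/l7.png

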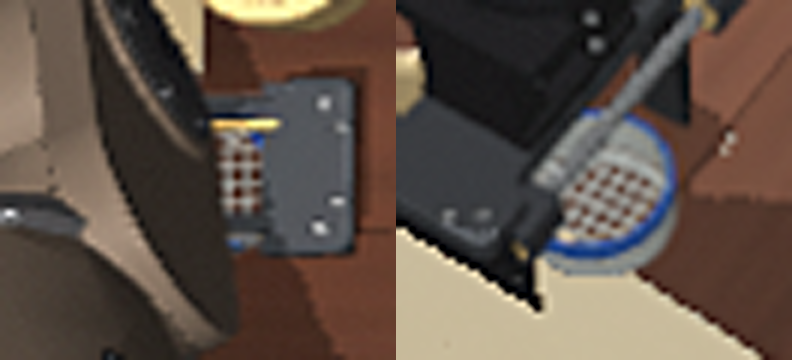

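>>> move_arm --rows '[{"tx": 0, "ty": 0.3, "tz": 0, "rx": 0, "ry": 0, "rz": 0, "grip": 100}, {"tx": 0, "ty": 0, "tz": 0, "rx": 0, "ry": 0, "rz": 0, "grip": 60}, {"tx": 0, "ty": 0, "tz": 0, "rx": 0, "ry": 0, "rz": 0, "grip": 40}, {"tx": 0, "ty": 0, "tz": 0, "rx": 0, "ry": 0, "rz": 0, "grip": 40}, {"tx": 0, "ty": 0, "tz": 0, "rx": 0, "ry": 0, "rz": 0, "grip": 40}, {"tx": 0, "ty": 0, "tz": 0, "rx": 0, "ry": 0, "rz": 0, "grip": 40}, {"tx": 0, "ty": 0, "tz": 0, "rx": 0, "ry": 0, "rz": 0, "grip": 40}, {"tx": 0, "ty": 0, "tz": 0, "rx": 0, "ry": 0, "rz": 0, "grip": 40}]'

```text
t: 15.52
eef_pos: [546.0, 359.7, 27.6]
tcp_rot: [-1.571, -0.0, -1.571]
ft_force: [0.4, 1.1, -0.5]
opening: 0.673
```

>>> move_arm --rows '[{"tx": 0, "ty": -3, "tz": 0, "rx": 0, "ry": 0, "rz": 0, "grip": 40}, {"tx": 0, "ty": -4, "tz": 0, "rx": 0, "ry": 0, "rz": 0, "grip": 40}, {"tx": 0, "ty": -4, "tz": 0, "rx": 0, "ry": 0, "rz": 0, "grip": 40}, {"tx": 3, "ty": -2, "tz": 0, "rx": 0, "ry": 0, "rz": 0, "grip": 40}, {"tx": 3.5, "ty": -2, "tz": 0, "rx": 0, "ry": 0, "rz": 0, "grip": 40}, {"tx": 4, "ty": 0, "tz": 1, "rx": 0, "ry": 0, "rz": 0, "grip": 40}, {"tx": 4, "ty": 0, "tz": 1, "rx": 0, "ry": 0, "rz": 0, "grip": 40}, {"tx": 4, "ty": 0, "tz": 1, "rx": 0, "ry": 0, "rz": 0, "grip": 40}, {"tx": 4, "ty": 0, "tz": 1, "rx": 0, "ry": 0, "rz": 0, "grip": 40}, {"tx": 4, "ty": 0, "tz": 1, "rx": 0, "ry": 0, "rz": 0, "grip": 40}]'

```text
t: 16.35
eef_pos: [596.0, 92.8, 177.7]
tcp_rot: [-1.571, -0.0, -1.571]
ft_force: [0.6, 1.0, -1.1]
opening: 0.675
```

>>> move_arm --rows '[{"tx": 4, "ty": 0, "tz": 1, "rx": 0, "ry": 0, "rz": 0, "grip": 40}, {"tx": 4, "ty": 0, "tz": 1, "rx": 0, "ry": 0, "rz": 0, "grip": 40}, {"tx": 1.6, "ty": 0, "tz": 0.6, "rx": 0, "ry": 0, "rz": 0, "grip": 40}, {"tx": 0, "ty": 0, "tz": 0, "rx": 0, "ry": 0, "rz": 0, "grip": 40}, {"tx": 0, "ty": 0, "tz": 0, "rx": 0, "ry": 0, "rz": 0, "grip": 40}, {"tx": 0, "ty": 0, "tz": 0, "rx": 0, "ry": 0, "rz": 0, "grip": 40}, {"tx": 0, "ty": 0, "tz": 0, "rx": 0, "ry": 0, "rz": 0, "grip": 40}]'

```text
t: 16.93
eef_pos: [621.6, 0.2, 177.6]
tcp_rot: [-1.571, 0.0, -1.569]
ft_force: [-1.1, 0.3, -1.0]
opening: 0.669
```

```bash
python3 look.py 8 345 227 318 200; python3 -c "
from m import *
print(env.state()['eef_pos'])"
```

```text
[6.21717468e+02 9.80909655e-02 1.77705131e+02]
```

View pics/l8.png

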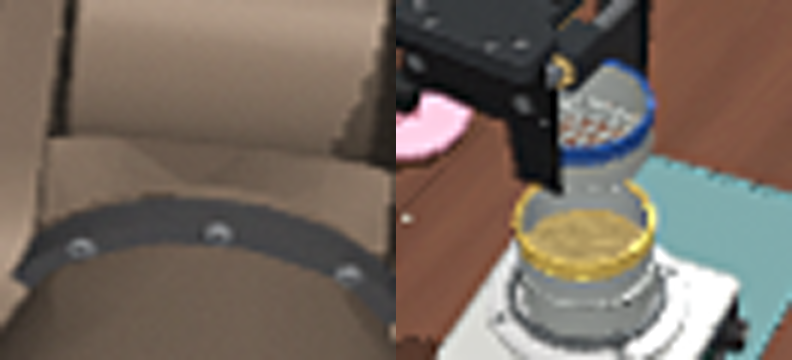

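>>> move_arm --rows '[{"tx": 0.2, "ty": 1, "tz": 0, "rx": 0, "ry": 0, "rz": 0, "grip": 40}, {"tx": 0, "ty": 1.5, "tz": 0, "rx": 0, "ry": 0, "rz": 0, "grip": 40}, {"tx": 0, "ty": 0.8, "tz": 0, "rx": 0, "ry": 0, "rz": 0, "grip": 40}, {"tx": 0, "ty": 0.3, "tz": 0, "rx": 0, "ry": 0, "rz": 0, "grip": 40}, {"tx": 0, "ty": 0.3, "tz": 0, "rx": 0, "ry": 0, "rz": 0, "grip": 40}, {"tx": 0, "ty": 0.2, "tz": 0, "rx": 0, "ry": 0, "rz": 0, "grip": 40}, {"tx": 0, "ty": 0.1, "tz": 0, "rx": 0, "ry": 0, "rz": 0, "grip": 40}, {"tx": 0, "ty": 0, "tz": 0, "rx": 0, "ry": 0, "rz": 0, "grip": 40}, {"tx": 0, "ty": 0, "tz": 0, "rx": 0, "ry": 0, "rz": 0, "grip": 40}]'

```text
t: 17.78
eef_pos: [622.1, -3.3, 136.0]
tcp_rot: [-1.57, -0.0, -1.571]
ft_force: [-0.1, -0.2, -0.6]
opening: 0.669
```

>>> move_arm --rows '[{"tx": -0.12, "ty": 0.15, "tz": 0, "rx": 0, "ry": 0, "rz": 0, "grip": 40}, {"tx": 0, "ty": 0.15, "tz": 0, "rx": 0, "ry": 0, "rz": 0, "grip": 40}, {"tx": 0, "ty": 0.15, "tz": 0, "rx": 0, "ry": 0, "rz": 0, "grip": 40}, {"tx": 0, "ty": 0.1, "tz": 0, "rx": 0, "ry": 0, "rz": 0, "grip": 40}, {"tx": 0, "ty": 0, "tz": 0, "rx": 0, "ry": 0, "rz": 0, "grip": 40}, {"tx": 0, "ty": 0, "tz": 0, "rx": 0, "ry": 0, "rz": 0, "grip": 40}]'

```text
t: 18.28
eef_pos: [622.0, -2.1, 130.4]
tcp_rot: [-1.57, -0.0, -1.571]
ft_force: [-1.0, -0.0, 4.1]
opening: 0.675
```

>>> move_arm --rows '[{"tx": 0, "ty": 0, "tz": 0, "rx": 0, "ry": 0, "rz": 0, "grip": 60}, {"tx": 0, "ty": 0, "tz": 0, "rx": 0, "ry": 0, "rz": 0, "grip": 85}, {"tx": 0, "ty": 0, "tz": 0, "rx": 0, "ry": 0, "rz": 0, "grip": 85}, {"tx": 0, "ty": -2, "tz": 0, "rx": 0, "ry": 0, "rz": 0, "grip": 100}, {"tx": 0, "ty": -4, "tz": 0, "rx": 0, "ry": 0, "rz": 0, "grip": 100}, {"tx": 4, "ty": -1, "tz": -0.5, "rx": 0, "ry": 0, "rz": 0, "grip": 100}, {"tx": 4, "ty": 0, "tz": -1, "rx": 0, "ry": 0, "rz": 0, "grip": 100}, {"tx": 4, "ty": 0, "tz": -1, "rx": 0, "ry": 0, "rz": 0, "grip": 100}, {"tx": 4, "ty": 0, "tz": -1, "rx": 0, "ry": 0, "rz": 0, "grip": 100}, {"tx": 4, "ty": 0, "tz": -1, "rx": 0, "ry": 0, "rz": 0, "grip": 100}]'

```text
t: 19.12
eef_pos: [576.2, -203.8, 200.0]
tcp_rot: [-1.571, -0.0, -1.571]
ft_force: [1.2, -0.3, 0.2]
opening: 1.0
```

>>> move_arm --rows '[{"tx": 4, "ty": 0, "tz": -1, "rx": 0, "ry": 0, "rz": 0, "grip": 100}, {"tx": 4, "ty": 0, "tz": -1, "rx": 0, "ry": 0, "rz": 0, "grip": 100}, {"tx": 4, "ty": 0, "tz": -1, "rx": 0, "ry": 0, "rz": 0, "grip": 100}, {"tx": 4, "ty": 0, "tz": -1, "rx": 0, "ry": 0, "rz": 0, "grip": 100}, {"tx": 3.3, "ty": 0, "tz": -1, "rx": 0, "ry": 0, "rz": 0, "grip": 100}, {"tx": 0, "ty": 0, "tz": 0, "rx": 0, "ry": 0, "rz": 0, "grip": 100}, {"tx": 0, "ty": 0, "tz": 0, "rx": 0, "ry": 0, "rz": 0, "grip": 100}, {"tx": 0, "ty": 0, "tz": 0, "rx": 0, "ry": 0, "rz": 0, "grip": 100}]'

```text
t: 19.78
eef_pos: [526.7, -394.7, 199.7]
tcp_rot: [-1.571, 0.001, -1.571]
ft_force: [1.1, 0.4, 0.3]
opening: 1.003
```

```bash
python3 look.py 9 345 227 318 200; python3 -c "
from m import *
print(env.state()['eef_pos'])
p=cv2.imread('pics/t9.png');print(blob('top',p,(315,195,375,260),(100,90,60),(130,255,255),134))
d=np.load('pics/top0.npy');print(pts('top',[(510,238),(518,188)],d))"
```

```text
[ 527.29154054 -393.91327211  200.10185311]
(array([622.,  -3.]), np.float64(32.2), 1.0, 22)
[[ 6.00243678e+02 -4.43721814e+02 -4.65740253e-01]
 [ 7.27640320e+02 -4.56691545e+02  3.27858464e+01]]
```

View pics/l9.png

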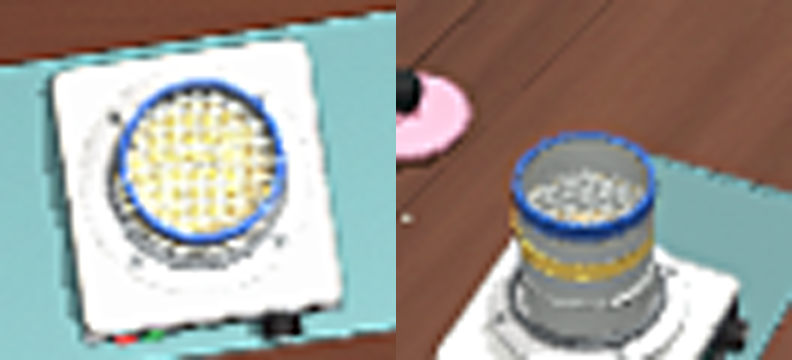

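View pics/s9.png

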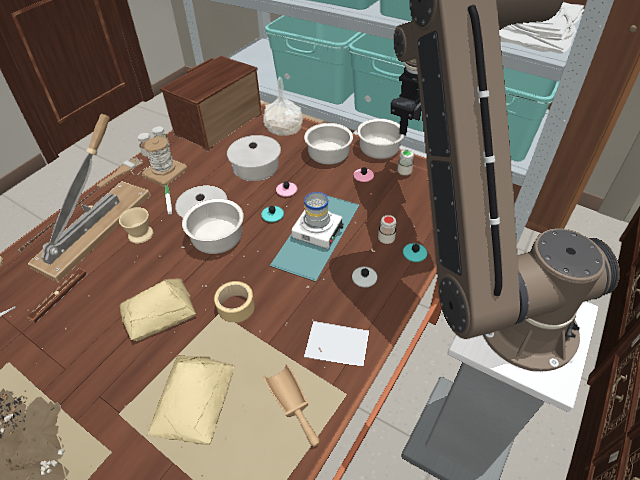

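>>> move_arm --rows '[{"tx": -0.4, "ty": 2, "tz": -0.5, "rx": 0, "ry": 0, "rz": 0, "grip": 100}, {"tx": 0, "ty": 2, "tz": 0, "rx": 0, "ry": 0, "rz": 0, "grip": 100}, {"tx": 0, "ty": 3, "tz": 0, "rx": 0, "ry": 0, "rz": 0, "grip": 100}, {"tx": 0, "ty": 3, "tz": 0, "rx": 0, "ry": 0, "rz": 0, "grip": 100}, {"tx": 0, "ty": 3, "tz": 0, "rx": 0, "ry": 0, "rz": 0, "grip": 100}, {"tx": 0, "ty": 2.5, "tz": 0, "rx": 0, "ry": 0, "rz": 0, "grip": 100}, {"tx": 0, "ty": 0, "tz": 0, "rx": 0, "ry": 0, "rz": 0, "grip": 100}, {"tx": 0, "ty": 0, "tz": 0, "rx": 0, "ry": 0, "rz": 0, "grip": 100}, {"tx": 0, "ty": 0, "tz": 0, "rx": 0, "ry": 0, "rz": 0, "grip": 100}, {"tx": 0, "ty": 0, "tz": 0, "rx": 0, "ry": 0, "rz": 0, "grip": 100}]'

```text
t: 20.72
eef_pos: [522.8, -391.3, 47.2]
tcp_rot: [-1.569, -0.002, -1.57]
ft_force: [0.2, 0.2, 0.2]
opening: 0.999
```

```bash
python3 look.py 10 500 266 405 160; python3 -c "
from m import *
print(env.state()['eef_pos'])"
```

```text
[ 522.47811306 -391.37311439   46.91693527]
```

View pics/l10.png

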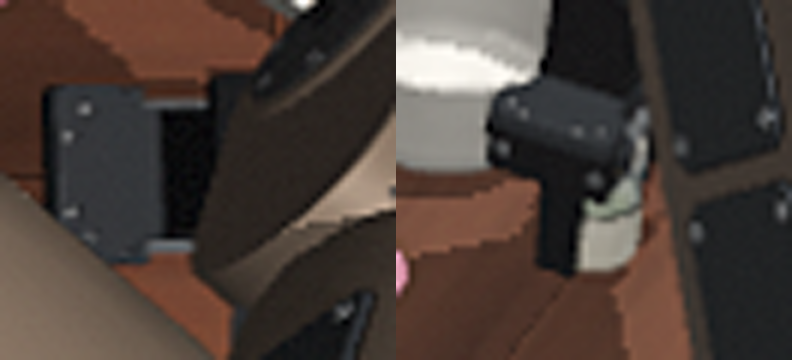

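Grip the jar; it stands between the fingers (right crop ~ (610,230)).

>>> move_arm --rows '[{"tx": 0, "ty": 0, "tz": 0, "rx": 0, "ry": 0, "rz": 0, "grip": 70}, {"tx": 0, "ty": 0, "tz": 0, "rx": 0, "ry": 0, "rz": 0, "grip": 55}, {"tx": 0, "ty": 0, "tz": 0, "rx": 0, "ry": 0, "rz": 0, "grip": 40}, {"tx": 0, "ty": 0, "tz": 0, "rx": 0, "ry": 0, "rz": 0, "grip": 25}, {"tx": 0, "ty": 0, "tz": 0, "rx": 0, "ry": 0, "rz": 0, "grip": 25}, {"tx": 0, "ty": 0, "tz": 0, "rx": 0, "ry": 0, "rz": 0, "grip": 25}, {"tx": 0, "ty": 0, "tz": 0, "rx": 0, "ry": 0, "rz": 0, "grip": 25}, {"tx": 0, "ty": 0, "tz": 0, "rx": 0, "ry": 0, "rz": 0, "grip": 25}, {"tx": 0, "ty": 0, "tz": 0, "rx": 0, "ry": 0, "rz": 0, "grip": 25}]'

```text
t: 21.57
eef_pos: [521.8, -391.0, 45.1]
tcp_rot: [-1.571, 0.0, -1.571]
ft_force: [0.1, 0.2, -0.1]
opening: 0.477
```

>>> move_arm --rows '[{"tx": 0, "ty": -2.4, "tz": 0, "rx": 0, "ry": 0, "rz": 0, "grip": 25}, {"tx": 0, "ty": -3.6, "tz": 0, "rx": 0, "ry": 0, "rz": 0, "grip": 25}, {"tx": 0, "ty": -3.6, "tz": 0, "rx": 0, "ry": 0, "rz": 0, "grip": 25}, {"tx": 0, "ty": -3.6, "tz": 0, "rx": 0, "ry": 0, "rz": 0, "grip": 25}, {"tx": 0, "ty": -3.6, "tz": 0, "rx": 0, "ry": 0, "rz": 0, "grip": 25}, {"tx": -4, "ty": 0, "tz": 0.7, "rx": 0, "ry": 0, "rz": 0, "grip": 25}, {"tx": -4, "ty": 0, "tz": 0.7, "rx": 0, "ry": 0, "rz": 0, "grip": 25}, {"tx": -4, "ty": 0, "tz": 0.7, "rx": 0, "ry": 0, "rz": 0, "grip": 25}, {"tx": -4, "ty": 0, "tz": 0.7, "rx": 0, "ry": 0, "rz": 0, "grip": 25}, {"tx": -4, "ty": 0, "tz": 0.7, "rx": 0, "ry": 0, "rz": 0, "grip": 25}]'

```text
t: 22.4
eef_pos: [556.7, -189.3, 213.1]
tcp_rot: [-1.571, -0.0, -1.571]
ft_force: [0.3, -0.1, -1.5]
opening: 0.475
```

>>> move_arm --rows '[{"tx": -4, "ty": 0, "tz": 0.7, "rx": 0, "ry": 0, "rz": 0, "grip": 25}, {"tx": -4, "ty": 0, "tz": 0.7, "rx": 0, "ry": 0, "rz": 0, "grip": 25}, {"tx": -4, "ty": 0, "tz": 0.7, "rx": 0, "ry": 0, "rz": 0, "grip": 25}, {"tx": -4, "ty": 0, "tz": 0.7, "rx": 0, "ry": 0, "rz": 0, "grip": 25}, {"tx": -4, "ty": 0, "tz": 0.7, "rx": 0, "ry": 0, "rz": 0, "grip": 25}, {"tx": -4, "ty": 0, "tz": 0.7, "rx": 0, "ry": 0, "rz": 0, "grip": 25}, {"tx": -4, "ty": 0, "tz": 0.7, "rx": 0, "ry": 0, "rz": 0, "grip": 25}, {"tx": -1.8, "ty": 0, "tz": 0.1, "rx": 0, "ry": 0, "rz": 0, "grip": 25}, {"tx": 0, "ty": 0, "tz": 0, "rx": 0, "ry": -0.122, "rz": 0, "grip": 25}, {"tx": 0, "ty": 0, "tz": 0, "rx": 0, "ry": -0.122, "rz": 0, "grip": 25}]'

```text
t: 23.23
eef_pos: [606.7, 108.6, 212.7]
tcp_rot: [-1.571, 0.0, -1.319]
ft_force: [-0.7, -0.6, -1.1]
opening: 0.477
```

>>> move_arm --rows '[{"tx": 0, "ty": 0, "tz": 0, "rx": 0, "ry": -0.122, "rz": 0, "grip": 25}, {"tx": 0, "ty": 0, "tz": 0, "rx": 0, "ry": -0.122, "rz": 0, "grip": 25}, {"tx": 0, "ty": 0, "tz": 0, "rx": 0, "ry": -0.122, "rz": 0, "grip": 25}, {"tx": 0, "ty": 0, "tz": 0, "rx": 0, "ry": -0.122, "rz": 0, "grip": 25}, {"tx": 0, "ty": 0, "tz": 0, "rx": 0, "ry": -0.122, "rz": 0, "grip": 25}, {"tx": 0, "ty": 0, "tz": 0, "rx": 0, "ry": -0.122, "rz": 0, "grip": 25}, {"tx": 0, "ty": 0, "tz": 0, "rx": 0, "ry": -0.122, "rz": 0, "grip": 25}, {"tx": 0, "ty": 0, "tz": 0, "rx": 0, "ry": -0.122, "rz": 0, "grip": 25}, {"tx": 0, "ty": 0, "tz": 0, "rx": 0, "ry": -0.122, "rz": 0, "grip": 25}, {"tx": 0, "ty": 0, "tz": 0, "rx": 0, "ry": -0.122, "rz": 0, "grip": 25}]'

```text
t: 24.07
eef_pos: [606.8, 106.9, 212.9]
tcp_rot: [-1.571, 0.0, -0.101]
ft_force: [-1.0, -0.9, -0.6]
opening: 0.477
```

>>> move_arm --rows '[{"tx": 0, "ty": 0, "tz": 0, "rx": 0, "ry": -0.122, "rz": 0, "grip": 25}, {"tx": 0, "ty": 0, "tz": 0, "rx": 0, "ry": -0.122, "rz": 0, "grip": 25}, {"tx": 0, "ty": 0, "tz": 0, "rx": 0, "ry": 0, "rz": 0, "grip": 25}, {"tx": 0, "ty": 0, "tz": 0, "rx": 0, "ry": 0, "rz": 0, "grip": 25}, {"tx": 0, "ty": 0, "tz": 0, "rx": 0, "ry": 0, "rz": 0, "grip": 25}]'

```text
t: 24.48
eef_pos: [606.9, 106.9, 213.0]
tcp_rot: [-1.571, 0.0, 0.133]
ft_force: [-0.3, 0.6, -1.8]
opening: 0.479
```

```bash
python3 look.py 11 300 235 300 220; python3 -c "
from m import *
s=env.state();print(s['eef_pos'],s['tcp_rot'],s['opening'])"
```

```text
[606.92087927 106.92341453 213.05599215] [-1.57087884e+00  1.36393717e-04  1.34347099e-01] 0.47422485421386673
```

View pics/s11.png

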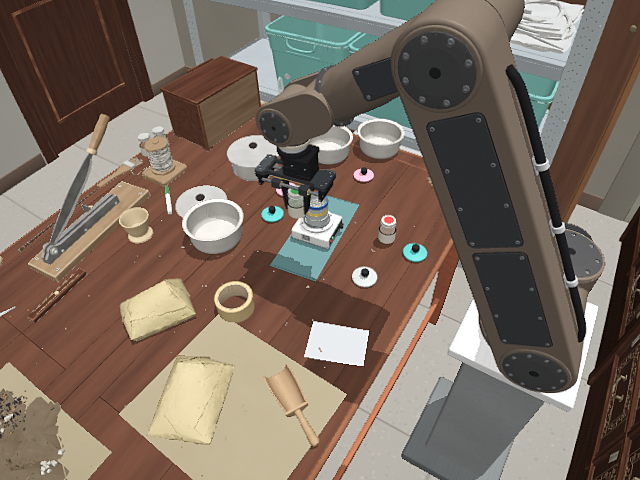

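>>> move_arm --rows '[{"tx": 0, "ty": 2, "tz": 0, "rx": 0, "ry": 0, "rz": 0, "grip": 25}, {"tx": 0, "ty": 3, "tz": 0, "rx": 0, "ry": 0, "rz": 0, "grip": 25}, {"tx": 0, "ty": 3, "tz": 0, "rx": 0, "ry": 0, "rz": 0, "grip": 25}, {"tx": 0, "ty": 3, "tz": 0, "rx": 0, "ry": 0, "rz": 0, "grip": 25}, {"tx": 0, "ty": 2, "tz": 0, "rx": 0, "ry": 0, "rz": 0, "grip": 25}, {"tx": 0, "ty": 1.5, "tz": 0, "rx": 0, "ry": 0, "rz": 0, "grip": 25}, {"tx": 0, "ty": 0.8, "tz": 0, "rx": 0, "ry": 0, "rz": 0, "grip": 25}, {"tx": 0, "ty": 0, "tz": 0, "rx": 0, "ry": 0, "rz": 0, "grip": 25}, {"tx": 0, "ty": 0, "tz": 0, "rx": 0, "ry": 0, "rz": 0, "grip": 25}, {"tx": 0, "ty": 0, "tz": 0, "rx": 0, "ry": 0, "rz": 0, "grip": 25}]'

```text
t: 25.42
eef_pos: [607.5, 107.0, 61.2]
tcp_rot: [-1.571, -0.002, 0.137]
ft_force: [0.3, 0.1, -0.2]
opening: 0.475
```

>>> move_arm --rows '[{"tx": 0, "ty": 0.4, "tz": 0, "rx": 0, "ry": 0, "rz": 0, "grip": 25}, {"tx": 0, "ty": 0.2, "tz": 0, "rx": 0, "ry": 0, "rz": 0, "grip": 25}, {"tx": 0, "ty": 0, "tz": 0, "rx": 0, "ry": 0, "rz": 0, "grip": 25}, {"tx": 0, "ty": 0, "tz": 0, "rx": 0, "ry": 0, "rz": 0, "grip": 25}]'

```text
t: 25.75
eef_pos: [607.0, 106.9, 54.3]
tcp_rot: [-1.571, -0.0, 0.137]
ft_force: [0.8, 0.1, -1.4]
opening: 0.478
```

>>> move_arm --rows '[{"tx": 0, "ty": 0.3, "tz": 0, "rx": 0, "ry": 0, "rz": 0, "grip": 25}, {"tx": 0, "ty": 0.2, "tz": 0, "rx": 0, "ry": 0, "rz": 0, "grip": 25}, {"tx": 0, "ty": 0, "tz": 0, "rx": 0, "ry": 0, "rz": 0, "grip": 25}, {"tx": 0, "ty": 0, "tz": 0, "rx": 0, "ry": 0, "rz": 0, "grip": 25}]'

```text
t: 26.08
eef_pos: [606.9, 106.9, 48.9]
tcp_rot: [-1.571, 0.0, 0.137]
ft_force: [-0.1, -0.2, -1.3]
opening: 0.479
```

>>> move_arm --rows '[{"tx": 0, "ty": 0.08, "tz": 0, "rx": 0, "ry": 0, "rz": 0, "grip": 25}, {"tx": 0, "ty": 0, "tz": 0, "rx": 0, "ry": 0, "rz": 0, "grip": 25}, {"tx": 0, "ty": 0, "tz": 0, "rx": 0, "ry": 0, "rz": 0, "grip": 25}]'

```text
t: 26.33
eef_pos: [607.0, 106.9, 48.9]
tcp_rot: [-1.571, -0.0, 0.137]
ft_force: [-2.7, 0.8, 5.1]
opening: 0.472
```

>>> move_arm --rows '[{"tx": 0, "ty": 0, "tz": 0, "rx": 0, "ry": 0, "rz": 0, "grip": 50}, {"tx": 0, "ty": 0, "tz": 0, "rx": 0, "ry": 0, "rz": 0, "grip": 70}, {"tx": 0, "ty": 0, "tz": 0, "rx": 0, "ry": 0, "rz": 0, "grip": 80}, {"tx": 0, "ty": 0, "tz": 0, "rx": 0, "ry": 0, "rz": 0, "grip": 80}, {"tx": 0, "ty": -2, "tz": 0, "rx": 0, "ry": 0, "rz": 0, "grip": 80}, {"tx": 0, "ty": -4, "tz": 0, "rx": 0, "ry": 0, "rz": 0, "grip": 80}, {"tx": 0, "ty": -4, "tz": 0, "rx": 0, "ry": 0, "rz": 0, "grip": 80}, {"tx": 0, "ty": -4, "tz": 0, "rx": 0, "ry": 0, "rz": 0, "grip": 80}, {"tx": -3.7, "ty": 0, "tz": -0.15, "rx": 0, "ry": 0, "rz": 0, "grip": 70}, {"tx": -3.7, "ty": 0, "tz": -0.15, "rx": 0, "ry": 0, "rz": 0, "grip": 70}]'

```text
t: 27.17
eef_pos: [534.8, 93.9, 190.3]
tcp_rot: [-1.571, -0.005, 0.137]
ft_force: [-0.8, -1.0, -1.1]
opening: 0.722
```

>>> move_arm --rows '[{"tx": -3.7, "ty": 0, "tz": -0.15, "rx": 0, "ry": 0, "rz": 0, "grip": 70}, {"tx": -3.7, "ty": 0, "tz": -0.15, "rx": 0, "ry": 0, "rz": 0, "grip": 70}, {"tx": -3.7, "ty": 0, "tz": -0.15, "rx": 0, "ry": 0, "rz": 0, "grip": 70}, {"tx": 0, "ty": 4, "tz": 0, "rx": 0, "ry": 0, "rz": 0, "grip": 70}, {"tx": 0, "ty": 3, "tz": 0, "rx": 0, "ry": 0, "rz": 0, "grip": 70}, {"tx": 0, "ty": 0, "tz": 0, "rx": 0, "ry": 0, "rz": 0, "grip": 70}, {"tx": 0, "ty": 0, "tz": 0, "rx": 0, "ry": 0, "rz": 0, "grip": 70}, {"tx": 0, "ty": 0, "tz": 0, "rx": 0, "ry": 0, "rz": 0, "grip": 70}]'

```text
t: 27.83
eef_pos: [425.4, 74.3, 119.1]
tcp_rot: [-1.571, -0.0, 0.137]
ft_force: [0.8, -0.2, -0.8]
opening: 0.703
```

```bash
python3 look.py 12 300 235 345 255; python3 -c "
from m import *
s=env.state();print(s['eef_pos'],s['tcp_rot'],s['opening'])
p=cv2.imread('pics/t12.png')
print('green',blob('top',p,(275,200,320,250),(45,90,90),(75,255,255),90))
s=cv2.imread('pics/s12.png')
print('red',blob('scene',s,(375,210,400,230),(0,120,150),(8,255,255),86))
"
```

```text
[425.53155913  74.2928512  119.39617594] [-1.57109728 -0.0016639   0.1371744 ] 0.6986963972332773
green (array([607.7, 105.6]), np.float64(12.3), 0.4, 10)Traceback (most recent call last):
  File "<string>", line 7, in <module>
    print('red',blob('scene',s,(375,210,400,230),(0,120,150),(8,255,255),86))
                ~~~~^^^^^^^^^^^^^^^^^^^^^^^^^^^^^^^^^^^^^^^^^^^^^^^^^^^^^^^^
  File "m.py", line 10, in blob
    c=max(cs,key=cv2.contourArea);
ValueError: max() iterable argument is empty
```

View pics/l12.png

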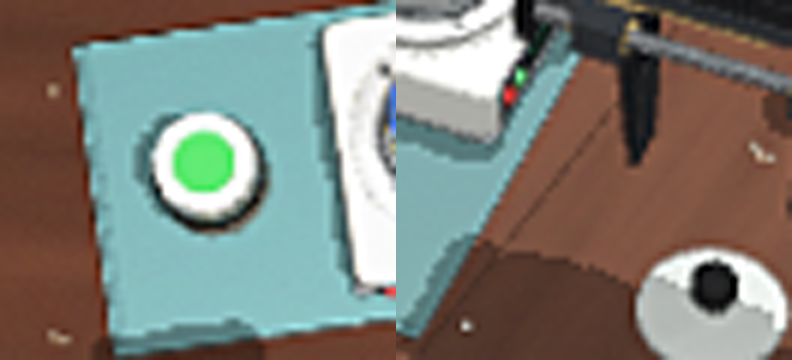

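>>> move_arm --rows '[{"tx": 0, "ty": 2, "tz": 0, "rx": 0, "ry": 0, "rz": 0, "grip": 70}, {"tx": 0, "ty": 2.5, "tz": 0, "rx": 0, "ry": 0, "rz": 0, "grip": 70}, {"tx": 0, "ty": 2, "tz": 0, "rx": 0, "ry": 0, "rz": 0, "grip": 70}, {"tx": 0, "ty": 1.1, "tz": 0, "rx": 0, "ry": 0, "rz": 0, "grip": 70}, {"tx": 0, "ty": 0, "tz": 0, "rx": 0, "ry": 0, "rz": 0, "grip": 70}, {"tx": 0, "ty": 0, "tz": 0, "rx": 0, "ry": 0, "rz": 0, "grip": 70}, {"tx": 0, "ty": 0, "tz": 0, "rx": 0, "ry": 0, "rz": 0, "grip": 70}, {"tx": 0, "ty": 0, "tz": 0, "rx": 0, "ry": 0, "rz": 0, "grip": 70}]'

```text
t: 28.6
eef_pos: [425.3, 74.3, 43.4]
tcp_rot: [-1.571, -0.002, 0.137]
ft_force: [-0.1, -0.1, 0.4]
opening: 0.701
```

```bash
python3 look.py 13 315 305 364 275; python3 -c "
from m import *
s=env.state();print(s['eef_pos'],s['tcp_rot'],s['opening'])"
```

```text
[425.15444095  74.24200353  43.16743318] [-1.57108561 -0.00167241  0.13702764] 0.7013714192972484
```

View pics/l13.png

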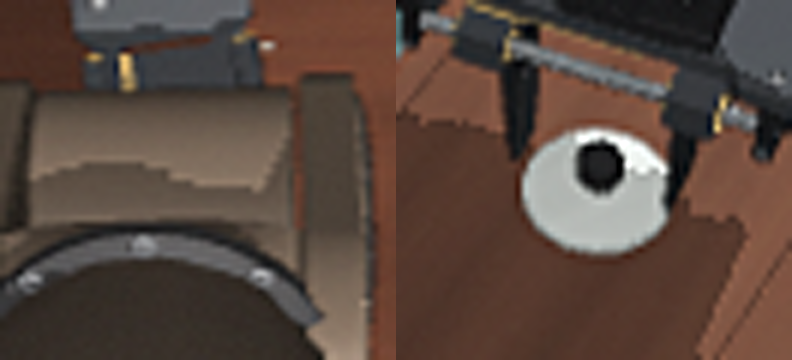

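>>> move_arm --rows '[{"tx": 0, "ty": 0.25, "tz": 0, "rx": 0, "ry": 0, "rz": 0, "grip": 70}, {"tx": 0, "ty": 0, "tz": 0, "rx": 0, "ry": 0, "rz": 0, "grip": 50}, {"tx": 0, "ty": 0, "tz": 0, "rx": 0, "ry": 0, "rz": 0, "grip": 40}]'

```text
t: 28.95
eef_pos: [424.7, 74.2, 39.8]
tcp_rot: [-1.571, 0.0, 0.137]
ft_force: [-0.2, 0.5, -0.4]
opening: 0.611
```

>>> move_arm --rows '[{"tx": 0, "ty": 0.1, "tz": 0, "rx": 0, "ry": 0, "rz": 0, "grip": 30}, {"tx": 0, "ty": 0, "tz": 0, "rx": 0, "ry": 0, "rz": 0, "grip": 10}, {"tx": 0, "ty": 0, "tz": 0, "rx": 0, "ry": 0, "rz": 0, "grip": 10}, {"tx": 0, "ty": 0, "tz": 0, "rx": 0, "ry": 0, "rz": 0, "grip": 10}, {"tx": 0, "ty": 0, "tz": 0, "rx": 0, "ry": 0, "rz": 0, "grip": 10}, {"tx": 0, "ty": 0, "tz": 0, "rx": 0, "ry": 0, "rz": 0, "grip": 10}, {"tx": 0, "ty": 0, "tz": 0, "rx": 0, "ry": 0, "rz": 0, "grip": 10}, {"tx": 0, "ty": 0, "tz": 0, "rx": 0, "ry": 0, "rz": 0, "grip": 10}]'

```text
t: 29.62
eef_pos: [424.7, 74.2, 38.8]
tcp_rot: [-1.571, 0.0, 0.137]
ft_force: [-0.2, -0.2, 0.1]
opening: 0.221
```

>>> move_arm --rows '[{"tx": 0, "ty": -1.2, "tz": 0, "rx": 0, "ry": 0, "rz": 0, "grip": 10}, {"tx": 0, "ty": -3, "tz": 0, "rx": 0, "ry": 0, "rz": 0, "grip": 10}, {"tx": 0, "ty": -4, "tz": 0, "rx": 0, "ry": 0, "rz": 0, "grip": 10}, {"tx": 0, "ty": -4, "tz": 0, "rx": 0, "ry": 0, "rz": 0, "grip": 10}, {"tx": 0, "ty": -4, "tz": 0, "rx": 0, "ry": 0, "rz": 0, "grip": 10}, {"tx": 1.8, "ty": 0, "tz": -2.6, "rx": 0, "ry": 0, "rz": 0, "grip": 10}, {"tx": 2.3, "ty": 0, "tz": -2.6, "rx": 0, "ry": 0, "rz": 0, "grip": 10}, {"tx": 2.4, "ty": 0, "tz": -2.6, "rx": 0, "ry": 0, "rz": 0, "grip": 10}, {"tx": 2.4, "ty": 0, "tz": -2.6, "rx": 0, "ry": 0, "rz": 0, "grip": 10}, {"tx": 2.4, "ty": 0, "tz": -2.6, "rx": 0, "ry": 0, "rz": 0, "grip": 10}]'

```text
t: 30.45
eef_pos: [555.4, -40.4, 200.9]
tcp_rot: [-1.571, -0.0, 0.137]
ft_force: [0.7, 1.7, -0.5]
opening: 0.223
```

>>> move_arm --rows '[{"tx": 2.4, "ty": 0, "tz": -2.8, "rx": 0, "ry": 0, "rz": 0, "grip": 10}, {"tx": 2.4, "ty": 0, "tz": -2.8, "rx": 0, "ry": 0, "rz": 0, "grip": 10}, {"tx": 2.4, "ty": 0, "tz": -2.6, "rx": 0, "ry": 0, "rz": 0, "grip": 10}, {"tx": 0, "ty": 2, "tz": 0, "rx": 0, "ry": 0, "rz": 0, "grip": 10}, {"tx": 0, "ty": 0, "tz": 0, "rx": 0, "ry": 0, "rz": 0, "grip": 10}, {"tx": 0, "ty": 0, "tz": 0, "rx": 0, "ry": 0, "rz": 0, "grip": 10}, {"tx": 0, "ty": 0, "tz": 0, "rx": 0, "ry": 0, "rz": 0, "grip": 10}]'

```text
t: 31.03
eef_pos: [636.4, -109.9, 181.2]
tcp_rot: [-1.571, 0.001, 0.138]
ft_force: [0.7, 0.8, -0.9]
opening: 0.222
```

```bash
python3 look.py 14 380 220 345 195; python3 -c "
from m import *
s=env.state();print(s['eef_pos'],s['tcp_rot'],s['opening'])
d=np.array([637.3,-110.9])-s['eef_pos'][:2];a=s['tcp_rot'][2];print('tx',d@[np.cos(a),np.sin(a)],'tz',d@[-np.sin(a),np.cos(a)])"
```

```text
[ 636.73239666 -109.83692719  181.93265234] [-1.57121677e+00 -8.76468718e-04  1.37813261e-01] 0.22177968884122976
tx 0.4161795475016543 tz -1.1309694675771855
```

View pics/l14.png

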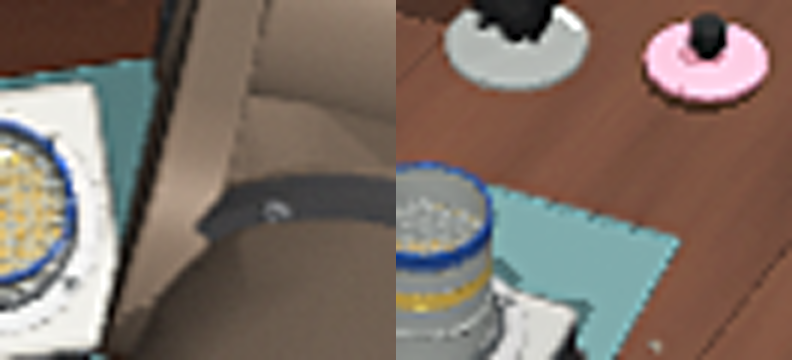

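>>> move_arm --rows '[{"tx": 0, "ty": 2, "tz": -0.1, "rx": 0, "ry": 0, "rz": 0, "grip": 10}, {"tx": 0, "ty": 3, "tz": 0, "rx": 0, "ry": 0, "rz": 0, "grip": 10}, {"tx": 0, "ty": 3, "tz": 0, "rx": 0, "ry": 0, "rz": 0, "grip": 10}, {"tx": 0, "ty": 2.5, "tz": 0, "rx": 0, "ry": 0, "rz": 0, "grip": 10}, {"tx": 0, "ty": 1.5, "tz": 0, "rx": 0, "ry": 0, "rz": 0, "grip": 10}, {"tx": 0, "ty": 0.8, "tz": 0, "rx": 0, "ry": 0, "rz": 0, "grip": 10}, {"tx": 0, "ty": 0, "tz": 0, "rx": 0, "ry": 0, "rz": 0, "grip": 10}, {"tx": 0, "ty": 0, "tz": 0, "rx": 0, "ry": 0, "rz": 0, "grip": 10}, {"tx": 0, "ty": 0, "tz": 0, "rx": 0, "ry": 0, "rz": 0, "grip": 10}]'

```text
t: 31.88
eef_pos: [637.8, -111.5, 54.4]
tcp_rot: [-1.572, -0.002, 0.137]
ft_force: [0.7, -0.4, -0.9]
opening: 0.222
```

>>> move_arm --rows '[{"tx": 0, "ty": 0.2, "tz": 0, "rx": 0, "ry": 0, "rz": 0, "grip": 10}, {"tx": 0, "ty": 0, "tz": 0, "rx": 0, "ry": 0, "rz": 0, "grip": 10}, {"tx": 0, "ty": 0, "tz": 0, "rx": 0, "ry": 0, "rz": 0, "grip": 10}, {"tx": 0, "ty": 0, "tz": 0, "rx": 0, "ry": 0, "rz": 0, "grip": 10}]'

```text
t: 32.22
eef_pos: [637.2, -111.6, 51.2]
tcp_rot: [-1.571, -0.001, 0.137]
ft_force: [0.4, 0.1, -0.5]
opening: 0.224
```

>>> move_arm --rows '[{"tx": 0, "ty": 0.3, "tz": 0, "rx": 0, "ry": 0, "rz": 0, "grip": 10}, {"tx": 0, "ty": 0.3, "tz": 0.05, "rx": 0, "ry": 0, "rz": 0, "grip": 10}, {"tx": 0, "ty": 0.15, "tz": 0, "rx": 0, "ry": 0, "rz": 0, "grip": 10}, {"tx": 0, "ty": 0, "tz": 0, "rx": 0, "ry": 0, "rz": 0, "grip": 10}, {"tx": 0, "ty": 0, "tz": 0, "rx": 0, "ry": 0, "rz": 0, "grip": 10}]'

```text
t: 32.63
eef_pos: [637.0, -111.0, 43.1]
tcp_rot: [-1.571, 0.0, 0.137]
ft_force: [0.1, -0.6, -1.3]
opening: 0.223
```

>>> move_arm --rows '[{"tx": 0, "ty": 0.06, "tz": 0, "rx": 0, "ry": 0, "rz": 0, "grip": 10}, {"tx": 0, "ty": 0, "tz": 0, "rx": 0, "ry": 0, "rz": 0, "grip": 10}, {"tx": 0, "ty": 0, "tz": 0, "rx": 0, "ry": 0, "rz": 0, "grip": 10}]'

```text
t: 32.88
eef_pos: [637.1, -111.1, 42.8]
tcp_rot: [-1.571, -0.0, 0.137]
ft_force: [0.7, -0.1, 1.0]
opening: 0.225
```

>>> move_arm --rows '[{"tx": 0, "ty": 0, "tz": 0, "rx": 0, "ry": 0, "rz": 0, "grip": 30}, {"tx": 0, "ty": 0, "tz": 0, "rx": 0, "ry": 0, "rz": 0, "grip": 50}, {"tx": 0, "ty": 0, "tz": 0, "rx": 0, "ry": 0, "rz": 0, "grip": 50}, {"tx": 0, "ty": -2, "tz": 0, "rx": 0, "ry": 0, "rz": 0, "grip": 50}, {"tx": 0, "ty": -4, "tz": 0, "rx": 0, "ry": 0, "rz": 0, "grip": 50}, {"tx": 0, "ty": -4, "tz": 0, "rx": 0, "ry": 0, "rz": 0, "grip": 50}, {"tx": 0, "ty": -4, "tz": 0, "rx": 0, "ry": 0, "rz": 0, "grip": 50}, {"tx": 0, "ty": -4, "tz": -1, "rx": 0, "ry": 0, "rz": 0, "grip": 50}, {"tx": -2, "ty": 0, "tz": -3.5, "rx": 0, "ry": 0, "rz": 0, "grip": 50}, {"tx": -2, "ty": 0, "tz": -3.5, "rx": 0, "ry": 0, "rz": 0, "grip": 50}]'

```text
t: 33.72
eef_pos: [609.1, -195.7, 225.7]
tcp_rot: [-1.574, -0.005, 0.14]
ft_force: [0.3, -0.3, -0.7]
opening: 0.498
```

>>> move_arm --rows '[{"tx": -2, "ty": 0, "tz": -3.5, "rx": 0, "ry": 0, "rz": 0, "grip": 50}, {"tx": -2, "ty": 0, "tz": -3.5, "rx": 0, "ry": 0, "rz": 0, "grip": 50}, {"tx": -2, "ty": 0, "tz": -3.5, "rx": 0, "ry": 0, "rz": 0, "grip": 50}, {"tx": -2, "ty": 0, "tz": -3.5, "rx": 0, "ry": 0, "rz": 0, "grip": 50}, {"tx": -2, "ty": 0, "tz": -3.5, "rx": 0, "ry": 0, "rz": 0, "grip": 50}, {"tx": -2, "ty": 0, "tz": -3.5, "rx": 0, "ry": 0, "rz": 0, "grip": 50}, {"tx": 0, "ty": 0, "tz": 0, "rx": 0, "ry": 0, "rz": 0, "grip": 50}, {"tx": 0, "ty": 0, "tz": 0, "rx": 0, "ry": 0, "rz": 0, "grip": 50}]'

```text
t: 34.38
eef_pos: [516.9, -421.9, 222.4]
tcp_rot: [-1.571, 0.0, 0.134]
ft_force: [-0.6, 0.3, -0.2]
opening: 0.497
```

```bash
python3 look.py 15 345 227 318 205; python3 -c "
from m import *
s=env.state();print(s['eef_pos'],s['tcp_rot'],s['opening'])
p=cv2.imread('pics/t15.png'); q=cv2.imread('pics/s15.png')
cv2.imwrite('pics/t15c.png',cv2.resize(p[180:320,180:400],(792,504),interpolation=cv2.INTER_CUBIC))
cv2.imwrite('pics/s15c.png',cv2.resize(q[160:290,260:430],(784,600),interpolation=cv2.INTER_CUBIC))
b=np.array([.8,-1.2])
def f(nm,*a):
    try: r=blob('top',p,*a); w=r[0]-b-[622.2,-1.9]; a=.1376; print(nm,r,'shaker frame',(w@[np.cos(a),np.sin(a)]).round(1),(w@[-np.sin(a),np.cos(a)]).round(1))
    except Exception as e: print(nm,e)
f('green',(275,200,320,250),(45,90,90),(75,255,255),90)
f('blue',(315,195,375,260),(100,90,60),(130,255,255),134)
f('knob',(378,205,398,235),(0,0,0),(180,255,70),38)
f('lid',(368,190,408,245),(0,0,150),(180,60,255),18)
f('red',(360,285,395,315),(0,120,150),(8,255,255),86)
"
```

```text
[ 518.19223239 -419.58773934  222.6088181 ] [-1.57034099e+00  1.20628791e-04  1.36866333e-01] 0.49908856695654996
green (array([607.7, 105.6]), np.float64(12.3), 0.4, 10) shaker frame -0.2 109.8
blue (array([622.,  -3.]), np.float64(32.2), 1.0, 22) shaker frame -1.0 0.2
knob (array([ 636.9, -110.2]), np.float64(9.5), 0.4, 10) shaker frame -0.9 -108.0
lid (array([ 637.7, -111.3]), np.float64(34.3), 0.5, 20) shaker frame -0.3 -109.2
red (array([437. , -81.4]), np.float64(12.4), 0.8, 12) shaker frame -195.0 -52.0
```

View pics/t15c.png

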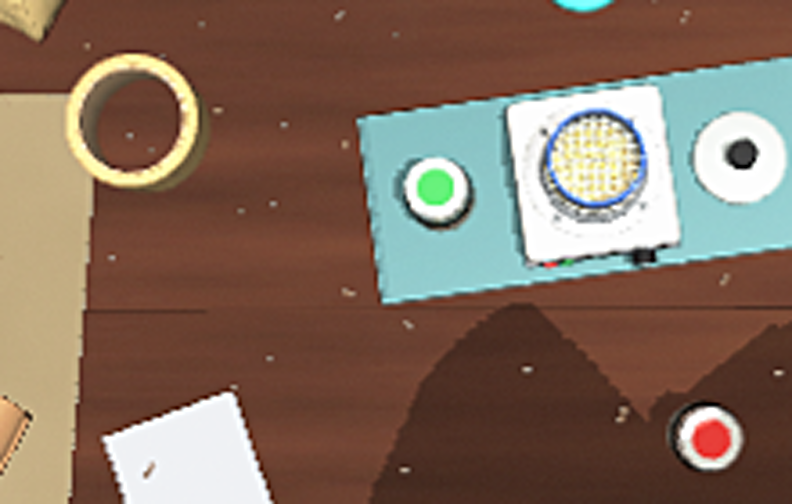

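View pics/s15c.png

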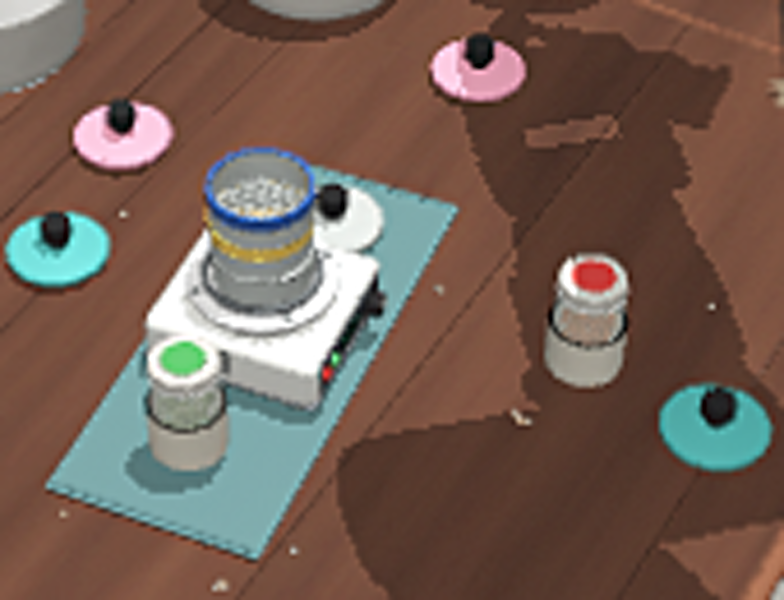

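```bash
python3 -c "
from h import *
print(env.job_done())"
```

```text
the job is handed in; nothing more can be done
None
```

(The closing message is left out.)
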